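Feed the sample tempering tunnel

ROBOT

A 6-joint arm with a two-finger parallel gripper is mounted at the origin on a cart in front of the work surface, level with it; the furniture and walls round the work are solid. World frame = base frame: x ahead of the robot, y to its left, z up, the work surface at z = 0. Lengths are in m, angles in rad, forces in N, time in s.
With the tool pointing down it reaches from about 0.225 to 0.875 m from the base axis. Payload 3.4 kg.
Tool frame: the origin (TCP) lies at the very end of the fingers, on their centre line; the grasp point (between the pads) lies 19 mm behind it (grip_depth is the distance from the TCP to the grasp point, in m); x points along the fingers, z is the direction in which the jaws open and shut, and the axes are right-handed (so a half turn about x gives the same grasp; the last joint's range is limited). The gripper opens to 85 mm and grips with 20 to 120 N. Pads are 22 mm wide; open, the fingers measure 114 mm over their backs; the gripper's body (76 mm by 85 mm) begins 54 mm behind the grasp point. The pads swing forward as they close: fully open they stand 13 mm farther back than shut.
Start: joints at [-1.368, 0.276, 1.505, -0, 1.361, -0.121], TCP at [0.183, -0.545, 0.231] pointing down, gripper open.
Joint ranges: [-2.89, 2.89], [-0.75, 2.08], [0.22, 2.7], [-1.18, 4.32], [0.11, 2.71], [-2.7, 2.7]. Speed limits (rad/s): [2.57, 2.57, 3.14, 3.14, 3.14, 3.14].

INTERFACE

Orientations are given as a unit quaternion [w, x, y, z].
In Python, from rig import get_state, get_image, sign_off, grip_depth gives the robot as it stands. The module is installed in compiled form; this text tells all that it offers.
- The arm moves only by the tool arm_command, never from a script. Its argument "series" is a list of rows, each an object with "dp": the shift along the tool's x, y, z scaled (see below), a list of three; "angular": the turn, a rotation vector about the tool's x, y, z scaled (see below), a list of three; "gripper": the finger opening in mm, from 0 to 85.4. A call has exactly 8 rows; each row shifts and turns the pose as measured when the row begins, along the tool's axes as they then stand; what a row does not reach is not made up. The controller multiplies each number of a shift by 0.12 m and each number of a turn by 90 degrees. A row lasts 1/8 s, in which the tool goes at most 62.5 mm and 10.7 degrees, less where a joint would pass 70% of its speed; a pose out of reach is approached as far as the arm can. A call with a number of a shift or a turn outside -1 to 1 is refused whole. A call with a gripper value outside its range is refused whole. The fingers move at their own pace and stop on an object; "grip_force" is the grip in N (left out, the last holds). Time passes only in rows, so rows that do not move let the fingers close, or fill a call up. It gives the time, the measured TCP pose, the force and the opening at its end, in the units of the state.
- get_state(): the state, without advancing time (a new reading comes with each control period).
- get_image(name): name is "scene" or "side" or "wrist"; returns a dict with "image" (384x512x3 uint8, blue, green, red), "depth" (384x512 float32, m along the optical axis (not along the pixel's ray), 0 where there is no reading), "mtx" (3x3 intrinsics, pixels), "view" (4x4, takes a point from world to camera coordinates); the wrist camera has in their place "mount" (4x4, takes a point from camera to tool coordinates, whose origin is the TCP and whose axes are the tool frame's). Camera axes: x right, y up, looking along -z (the intrinsics and any distortion apply to the point x, -y, -z); pixel columns grow to the right and rows downward; lengths in m; the calibration is good to about 2 mm. A picture is of the moment at which its call begins: read the wrist's pose just before it.
- sign_off(): hands the job in, once; it reports no verdict.
The state is a dict: "clock": time; "qpos": joint angles; "qd": joint speeds; "effort": joint torques, N m; "position": TCP position; "ee_rot": TCP orientation; "contact_force": force on the tool from outside, world axes, zero at the start; "moment": the same for the moment, N m; "width": finger opening in m.
Only numpy, scipy, OpenCV 4.12 (cv2) and the standard library are available. Lean on these libraries where they do the work, as an engineer would, in place of code of your own. Each camera call takes 0.05 s, during which the arm holds its last target. There are 200 camera calls.

TASK

Feed the tempering tunnel: lift the shutter out of its grooves and stand it in its parking block, then stand all the cold jars (grey-brown contents, in front of the tunnel) in a line in the loading lane and push the row through as one until the last of them is inside behind the shutter groove, so that as many tempered jars (pale beige contents) come out at the other end. After that slide the shutter all the way down into its grooves again, and stand every jar that came out upright in the steel tray, leaving the beaker, timer and amber jar where they are.

Things in the scene. Friction and masses are not known exactly. Their poses are not given: they have to be found in the camera images.
- tunnel: Fixed white hood over a straight jar lane. Origin on the bench under the hood's middle, z up; own y points out of the loading mouth (to the robot's left): jars travel along own -y. Lane floor 6 mm above the bench. Hood: y -73 to +73 mm (roof only to +62), 100 mm wide, 58 mm inside, roof 89 to 94 mm above the bench. A jar with its centre at y +47 to +56 mm clears the shutter groove
- load (a point): Middle of the loading lane's floor (tunnel y = +195 mm), axes as the tunnel. Lane open above, tunnel y +95 to +265 mm, open at the far end; rails 64 mm apart inside, narrowing to 58 mm from y +127 to +95 mm, tops 20 mm above the bench. Fingers can push the last jar from behind, between the guide posts, as far as y = +65 mm; push low: a jar pushed above half height may tip
- outlet (a point): Middle of the outlet lane's floor (tunnel y = -155 mm), axes as the tunnel. Lane open above, tunnel y -73 to -235 mm; rails 58 mm apart inside and an end stop, tops 20 mm above the bench
- groove (a point): Middle of the shutter's final place on the lane floor (tunnel y = +85.5 mm, 6 mm above the bench); axes as the tunnel. Two upright grooved posts, tops 67 mm above the bench, stand at y +76 to +95 mm, 60 mm apart; their grooves are 7 mm wide (y), 78 mm across from bottom to bottom (x), flared at the top
- park: Heavy (0.9 kg) loose grey parking block for the shutter, 100 x 46 x 36 mm, origin under its centre; a slot 9 mm wide (y) and 80 mm long (x), 30 mm deep, its floor 6 mm above the bench, runs along own x
- shutter: Loose aluminium drop-in shutter, 160 g, seated in the tunnel's grooves at the start. Plate 72 (own x) x 5 (y) x 88 mm, origin at the middle of its lower edge, z up; above it a cap 72 x 50 mm at 90 to 93 mm and a black grip fin, 46 mm (x) by 10 mm thick (y), from 93 to 126 mm above the origin. Same either way round. Seated, its lower edge rests on the lane floor
- cold_1: Cold sample jar, dull grey-brown contents and pale grey lid, 52 mm in diameter, 79 mm high, about 0.2 kg, standing on the bench in front of the tunnel at the start; origin under its centre, z up. Two or three of the three are present
- cold_2: Cold sample jar, dull grey-brown contents and pale grey lid, 52 mm in diameter, 79 mm high, about 0.2 kg, standing on the bench in front of the tunnel at the start; origin under its centre, z up. Two or three of the three are present
- cold_3: Cold sample jar, dull grey-brown contents and pale grey lid, 52 mm in diameter, 79 mm high, about 0.2 kg, standing on the bench in front of the tunnel at the start; origin under its centre, z up. Two or three of the three are present
- warm_1: Tempered sample jar, pale beige contents and white lid, 52 mm in diameter, 75 mm high, about 0.2 kg, in the tunnel at the start, nearest the outlet; origin under its centre, z up
- warm_2: The same, in the middle of the tunnel at the start
- warm_3: The same, nearest the loading mouth at the start. The tunnel holds three jars in touching file, so each cold jar pushed in drives one tempered jar out
- tray: Fixed shallow steel tray, 110 (own x) x 215 (own y) mm, walls 4 mm thick and 18 mm high, floor 4 mm above the bench; origin on the bench under its centre, z up
- beaker: Small empty glass beaker, 54 mm wide and 68 mm high, on the bench; leave it alone; origin under its centre
- countdown: Kitchen timer, 46 x 66 x 61 mm, standing behind the tunnel; leave it alone; origin under its centre
- amber_jar: Jar with amber lid, 66 mm in diameter and 99 mm high, behind the tunnel; leave it alone; origin under its centre
Mind the look-alikes: they are no part of the job. Leave any purple or turquoise look-alike of the cold_1 alone.

How it is judged:
On the way, in this order (a step that is already met when the one before it is completed fails the run):
1. the shutter stands in the parking block, down on the slot's floor (x of shutter in the frame of park between -0.012 and 0.012 m and y of shutter in the frame of park between -0.005 and 0.005 m and z of shutter in the frame of park between 0.003 and 0.011 m and linear speed of shutter below 0.02 m/s), for 0.2 s.
2. every cold jar stands upright inside the tunnel, clear of the shutter groove (x of cold_1 in the frame of tunnel between -0.008 and 0.008 m and y of cold_1 in the frame of tunnel between -0.066 and 0.0565 m and z of cold_1 in the frame of tunnel between 0 and 0.012 m and angle between each of cold_1, cold_2, cold_3's own z axis and vertical below 0.1 rad and linear speed of each of cold_1, cold_2, cold_3 below 0.02 m/s and x of cold_2 in the frame of tunnel between -0.008 and 0.008 m and y of cold_2 in the frame of tunnel between -0.066 and 0.0565 m and z of cold_2 in the frame of tunnel between 0 and 0.012 m and x of cold_3 in the frame of tunnel between -0.008 and 0.008 m and y of cold_3 in the frame of tunnel between -0.066 and 0.0565 m and z of cold_3 in the frame of tunnel between 0 and 0.012 m), for 0.2 s.
3. the shutter is fully down in its grooves (x of shutter in the frame of groove between -0.005 and 0.005 m and y of shutter in the frame of groove between -0.003 and 0.003 m and z of shutter in the frame of groove between -0.003 and 0.003 m and angle between shutter's own z axis and vertical below 0.1 rad and angle between the x axis of shutter and the x axis of tunnel, either way round below 0.06 rad and linear speed of shutter below 0.02 m/s), for 0.2 s.
At the end, for the whole second after the job is handed in: Cold jars upright in the tunnel lane (centres at tunnel y -66 to +61 mm); shutter upright in its grooves, lower edge within 3 mm of the lane floor; each tempered jar that came out upright on the tray floor (the third may still be in the tunnel); all at rest (all of step 3 and x of cold_1 in the frame of tunnel between -0.008 and 0.008 m and y of cold_1 in the frame of tunnel between -0.066 and 0.061 m and z of cold_1 in the frame of tunnel between 0 and 0.012 m and angle between each of cold_1, cold_2, cold_3, warm_1, warm_2's own z axis and vertical below 0.1 rad and linear speed of each of cold_1, cold_2, cold_3, warm_1, warm_2 below 0.02 m/s and x of cold_2 in the frame of tunnel between -0.008 and 0.008 m and y of cold_2 in the frame of tunnel between -0.066 and 0.061 m and z of cold_2 in the frame of tunnel between 0 and 0.012 m and x of cold_3 in the frame of tunnel between -0.008 and 0.008 m and y of cold_3 in the frame of tunnel between -0.066 and 0.061 m and z of cold_3 in the frame of tunnel between 0 and 0.012 m and x of warm_1 in the frame of tray between -0.05 and 0.05 m and y of warm_1 in the frame of tray between -0.102 and 0.102 m and z of warm_1 in the frame of tray between 0 and 0.009 m and x of warm_2 in the frame of tray between -0.05 and 0.05 m and y of warm_2 in the frame of tray between -0.102 and 0.102 m and z of warm_2 in the frame of tray between 0 and 0.009 m and ((x of warm_3 in the frame of tray between -0.05 and 0.05 m and y of warm_3 in the frame of tray between -0.102 and 0.102 m and z of warm_3 in the frame of tray between 0 and 0.009 m and angle between warm_3's own z axis and vertical below 0.1 rad and linear speed of warm_3 below 0.02 m/s) or (x of warm_3 in the frame of tunnel between -0.008 and 0.008 m and y of warm_3 in the frame of tunnel between -0.066 and 0.061 m and z of warm_3 in the frame of tunnel between 0 and 0.012 m and angle between warm_3's own z axis and vertical below 0.1 rad and linear speed of warm_3 below 0.02 m/s))); the robot touches nothing.
It fails at once if the beaker is shoved more than 30 mm (distance of beaker from where it was at the start of the episode above 0.03 m).
It fails at once if the timer is shoved more than 30 mm (distance of countdown from where it was at the start of the episode above 0.03 m).
It fails at once if the amber jar is shoved more than 30 mm (distance of amber_jar from where it was at the start of the episode above 0.03 m).
Of cold_1, cold_2, cold_3 only 2 to 3 are there at a start; the rules pass over those that are not, and their reading is None.
At some moment in a run one of park may be knocked a few centimetres aside while the robot is not near it.
It also fails if it takes over 210 s, if anything falls off the work surface, if the arm or the gripper's body presses on something with over 40 N, if the wrist force passes 120 N, or if a joint passes its speed limit or range.

## Working session

There is one attempt and no reset: what is moved stays moved. The work goes in short steps, Python scripts to look and compute and a tool call to move; the robot and the scene stay as the last step left them, time stands still between calls to the robot, and variables do not carry over. Pictures are saved under pics/ and viewed, about 12 in all and at most 16, crops included, and the job is handed in when it is done.

Besides the shell and the picture viewer there is one more tool, called after "Request:" in YAML: its name, and indented under it one key for each argument. arm_command: Moves the arm, as the interface text tells. Its arguments: {"type":"object","properties":{"series":{"type":"array","items":{"type":"object","properties":{"dp":{"type":"array","items":{"type":"number"}},"angular":{"type":"array","items":{"type":"number"}},"gripper":{"type":"number"}}}},"grip_force":{"type":"number"}},"required":["series"]}

```bash
mkdir -p pics
cat > h.py <<'E'
import numpy as np, cv2
from rig import get_state,get_image,sign_off,grip_depth
from scipy.spatial.transform import Rotation as R
def rot(q): return R.from_quat([q[1],q[2],q[3],q[0]]).as_matrix()
def grab(n):
    s=get_state(); d=get_image(n)
    if n=="wrist":
        T=np.eye(4);T[:3,:3]=rot(s["ee_rot"]);T[:3,3]=s["position"]; d["c2w"]=T@np.array(d["mount"])
    else: d["c2w"]=np.linalg.inv(np.array(d["view"]))
    return d
def ray(d,u,v):
    K=np.array(d["mtx"]);x=(u-K[0,2])/K[0,0];y=(v-K[1,2])/K[1,1]
    return d["c2w"][:3,3], d["c2w"][:3,:3]@np.array([x,-y,-1.])
def onz(d,u,v,z):
    o,r=ray(d,u,v); return o+r*(z-o[2])/r[2]
def cloud(d):
    K=np.array(d["mtx"]);D=d["depth"];v,u=np.mgrid[:D.shape[0],:D.shape[1]]
    P=np.stack([(u-K[0,2])/K[0,0]*D,-(v-K[1,2])/K[1,1]*D,-D],-1)
    W=P@d["c2w"][:3,:3].T+d["c2w"][:3,3]; W[D==0]=np.nan; return W
def st():
    s=get_state();print(s["clock"],np.round(s["position"],4),"x",np.round(rot(s["ee_rot"])[:,0],3),"z",np.round(rot(s["ee_rot"])[:,2],3),"w",s["width"],"F",np.round(s["contact_force"],1),"q",np.round(s["qpos"],2))
E
python3 - <<'E'
from h import *
st();print(grip_depth)
for n in("scene","side"):
    d=grab(n);cv2.imwrite(f"pics/{n}0.png",d["image"]);np.savez(f"{n}0.npz",**{k:d[k] for k in("image","depth","mtx","c2w")})
    print(n,[k for k in d],np.round(d["c2w"],2).tolist(),np.array(d["mtx"]).tolist())
E
```

```text
0.0 [ 0.1828 -0.5446  0.2304] x [-0.     0.002 -1.   ] z [ 0.318 -0.948 -0.002] w 0.08553686563779385 F [ 0.1  0.2 -0.3] q [-1.37  0.28  1.51 -0.    1.36 -0.12]
0.0187
scene ['image', 'depth', 'mtx', 'view', 'c2w'] [[0.46, 0.38, -0.8, -0.69], [-0.89, 0.2, -0.42, -0.64], [-0.0, 0.9, 0.43, 0.73], [0.0, 0.0, 0.0, 1.0]] [[447.3775358354565, 0.0, 253.4901543111291], [0.0, 447.3775358354565, 191.408880267092], [0.0, 0.0, 1.0]]
side ['image', 'depth', 'mtx', 'view', 'c2w'] [[1.0, 0.02, -0.07, 0.52], [-0.07, 0.48, -0.88, -0.9], [0.02, 0.88, 0.48, 0.55], [0.0, 0.0, 0.0, 1.0]] [[401.5644656216307, 0.0, 259.1844419234316], [0.0, 401.5644656216307, 189.86822189686328], [0.0, 0.0, 1.0]]
```

View pics/scene0.png

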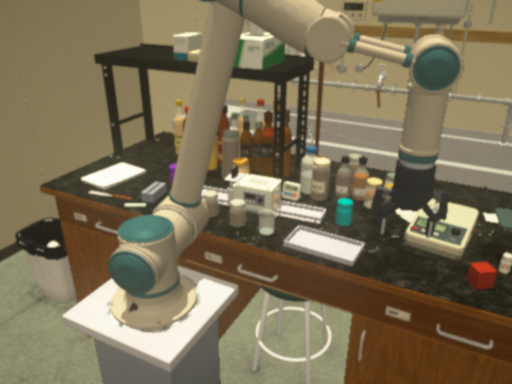

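View pics/side0.png

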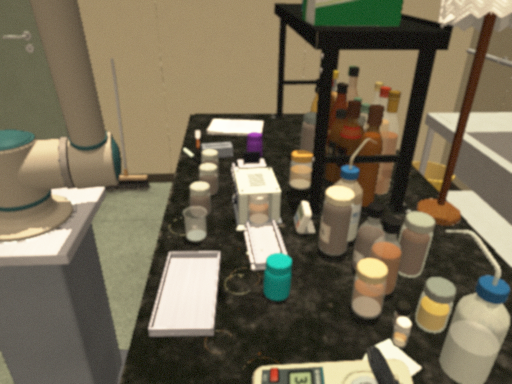

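Run:
```python
import cv2,numpy as np
a=cv2.imread("pics/side0.png")[110:350,140:320]; b=cv2.imread("pics/scene0.png")[150:280,120:380]
a=cv2.resize(a,None,fx=2.5,fy=2.5,interpolation=cv2.INTER_CUBIC);cv2.imwrite("pics/c1.png",a)
b=cv2.resize(b,None,fx=3,fy=3,interpolation=cv2.INTER_CUBIC);cv2.imwrite("pics/c2.png",b)
```

```text
(no output)
```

View pics/c1.png

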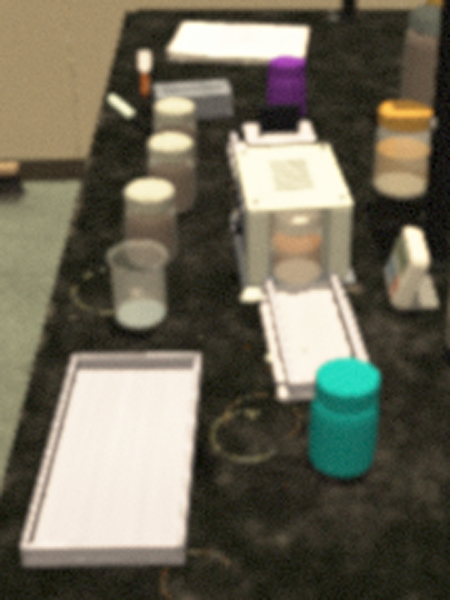

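View pics/c2.png

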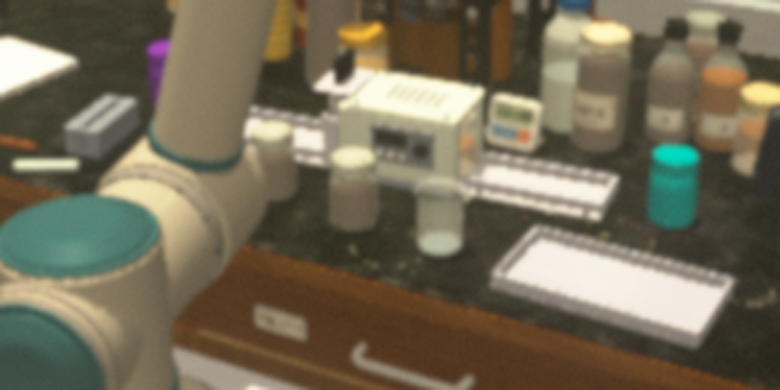

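```bash
cat > top.py <<'E'
from h import *
def topmap(ds,x0=0.15,x1=0.75,y0=-0.45,y1=0.55,r=0.002):
    H=np.full((int((x1-x0)/r),int((y1-y0)/r)),-1.);C=np.zeros(H.shape+(3,),np.uint8)
    for d in ds:
        W=cloud(d).reshape(-1,3);I=d["image"].reshape(-1,3)
        ok=np.isfinite(W).all(1)&(W[:,2]<0.2)&(W[:,2]>-.02)
        W=W[ok];I=I[ok];i=((x1-W[:,0])/r).astype(int);j=((y1-W[:,1])/r).astype(int)
        m=(i>=0)&(i<H.shape[0])&(j>=0)&(j<H.shape[1])
        for a,b,z,c in zip(i[m],j[m],W[m][:,2],I[m]):
            if z>H[a,b]:H[a,b]=z;C[a,b]=c
    return H,C
E
python3 - <<'E'
from top import *
ds=[dict(np.load(f"{n}0.npz")) for n in("scene","side")]
W=cloud(ds[1])
for n,(u,v) in dict(c1=(209,154),c2=(208,169),c3=(200,187),beak=(195,240),park=(217,146),fin=(252,158),roof=(256,181),purple=(255,136),teal=(278,260),amber=(301,155),timer=(304,217),trayfl=(187,290),outfl=(265,245),bench=(230,300)).items():
    p=W[v-2:v+3,u-2:u+3].reshape(-1,3);print(n,np.round(np.nanmedian(p,0),3),np.round(np.nanstd(p,0),3))
H,C=topmap(ds)
a=cv2.resize(C,None,fx=1.6,fy=1.6,interpolation=cv2.INTER_NEAREST)
for k in range(10): cv2.line(a,(int(k*80),0),(int(k*80),8),(0,255,0),1)
for k in range(6): cv2.line(a,(0,int(k*80)),(8,int(k*80)),(0,255,0),1)
cv2.imwrite("pics/top.png",a)
E
```

```text
c1 [0.454 0.198 0.079] [0.004 0.008 0.002]
c2 [0.455 0.095 0.079] [0.004 0.006 0.002]
c3 [ 0.44  -0.008  0.079] [0.004 0.008 0.001]
beak [ 0.431 -0.128  0.004] [0.003 0.002 0.004]
park [0.472 0.363 0.037] [0.005 0.013 0.002]
fin [0.574 0.085 0.114] [0.004 0.002 0.005]
roof [ 0.579 -0.011  0.095] [0.004 0.008 0.001]
purple [0.599 0.347 0.078] [0.005 0.007 0.003]
teal [ 0.602 -0.305  0.079] [0.003 0.005 0.001]
amber [0.716 0.137 0.099] [0.004 0.011 0.001]
timer [ 0.686 -0.112  0.048] [0.003 0.004 0.004]
trayfl [ 0.427 -0.296  0.005] [0.003 0.004 0.001]
outfl [ 0.591 -0.159  0.007] [0.003 0.006 0.001]
bench [ 0.511 -0.323  0.001] [0.003 0.004 0.001]
```

View pics/top.png

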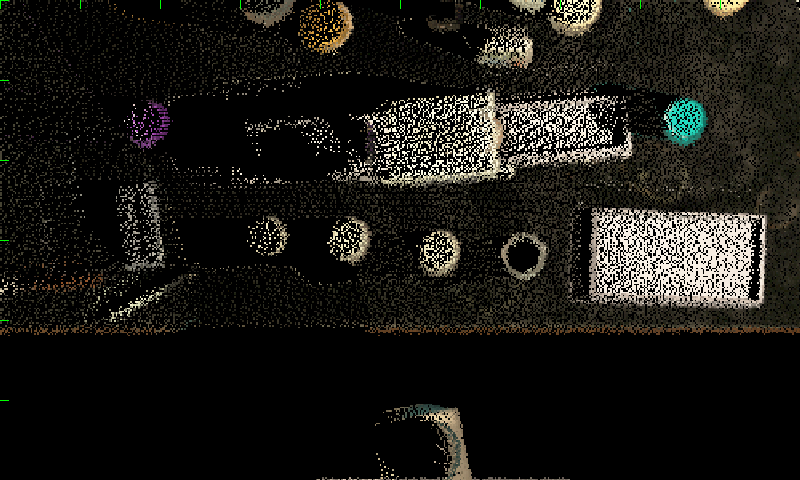

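```bash
cat >> h.py <<'E'
def go(p,ang=None,tilt=0):
    """needed turn first, then shift after the turn; ang = world heading of tool z, tool x down tilted by tilt about tool z"""
    s=get_state();M=rot(s["ee_rot"]);p=np.array(p,float)
    if ang is None: ang=np.arctan2(M[1,2],M[0,2])
    z=np.array([np.cos(ang),np.sin(ang),0]);x=np.array([0,0,-1.]);y=np.cross(z,x)
    T=np.stack([x,y,z],1)@R.from_euler("z",tilt).as_matrix()
    rv=R.from_matrix(M.T@T).as_rotvec()/(np.pi/2)
    dp=p-s["position"]
    print("turn",np.round(rv,3),"shift now-axes",np.round(M.T@dp/.12,3),"shift after-turn",np.round(T.T@dp/.12,3))
E
python3 - <<'E'
from top import *
ds=[dict(np.load(f"{n}0.npz")) for n in("scene","side")]
H,C=topmap(ds)
W=np.concatenate([cloud(d).reshape(-1,3) for d in ds]);W=W[np.isfinite(W).all(1)]
def sel(x0,x1,y0,y1,z0,z1):
    m=(W[:,0]>x0)&(W[:,0]<x1)&(W[:,1]>y0)&(W[:,1]<y1)&(W[:,2]>z0)&(W[:,2]<z1);return W[m]
for n,b in dict(roof=(.5,.66,-.1,.068,.091,.099),park=(.41,.55,.33,.42,.030,.042),tray=(.35,.52,-.45,-.14,.013,.024),outrails=(.53,.66,-.27,-.085,.015,.024)).items():
    p=sel(*b);r=cv2.minAreaRect(p[:,:2].astype(np.float32));print(n,len(p),np.round(p[:,2].mean(),4),r,"med",np.round(np.median(p,0),4))
for n,c in dict(c1=(.455,.2),c2=(.455,.095),c3=(.44,-.005)).items():
    p=sel(c[0]-.04,c[0]+.04,c[1]-.04,c[1]+.04,.074,.085);print(n,len(p),np.round([*cv2.minEnclosingCircle(p[:,:2].astype(np.float32))],4) if 0 else cv2.minEnclosingCircle(p[:,:2].astype(np.float32)),p[:,2].mean())
go([.5,.15,.38],-1.5)
E
```

```text
roof 1399 0.0944 ((0.5762296319007874, -0.00019105523824691772), (0.1084449365735054, 0.14067389070987701), 3.4774439334869385) med [ 0.5774 -0.0079  0.0947]
park 348 0.035 ((0.4684749245643616, 0.3753066658973694), (0.10508479923009872, 0.05281921476125717), 6.159585952758789) med [0.4692 0.3715 0.0353]
tray 1061 0.0169 ((0.4267062842845917, -0.29622137546539307), (0.2191952019929886, 0.11883443593978882), 88.0402603149414) med [ 0.4251 -0.3257  0.0172]
outrails 394 0.0192 ((0.588265597820282, -0.16009703278541565), (0.07866545021533966, 0.15345783531665802), 4.869821071624756) med [ 0.572  -0.1716  0.0197]
c1 108 ((0.4561922252178192, 0.21549251675605774), 0.025255367159843445) 0.07861537687874431
c2 189 ((0.4502820670604706, 0.11528068780899048), 0.028237303718924522) 0.07806335923826696
c3 254 ((0.43375396728515625, 0.0011660492746159434), 0.027944637462496758) 0.07791730565536675
turn [ 0.161 -0.001 -0.   ] shift now-axes [-1.237  4.348 -4.649] shift after-turn [-1.246  3.046 -5.587]
```

Request:
arm_command:
  series:
    - {"dp":[-0.4,0,0],"angular":[0,0,0],"gripper":80}
    - {"dp":[-0.4,0.1,-0.1],"angular":[0,0,0],"gripper":80}
    - {"dp":[-0.2,0.3,-0.35],"angular":[0,0,0],"gripper":80}
    - {"dp":[-0.1,0.35,-0.37],"angular":[0,0,0],"gripper":80}
    - {"dp":[0,0.35,-0.37],"angular":[0,0,0],"gripper":80}
    - {"dp":[0,0.35,-0.37],"angular":[0,0,0],"gripper":80}
    - {"dp":[0,0.35,-0.37],"angular":[0,0,0],"gripper":80}
    - {"dp":[0,0.35,-0.37],"angular":[0,0,0],"gripper":80}

```text
clock: 1.1
position: [0.3426, -0.1957, 0.3645]
ee_rot: [0.57, 0.419, 0.574, -0.412]
contact_force: [0.3, -0.7, -0.5]
width: 0.0799
```

```bash
python3 -c "
from h import *
st();go([.5,.15,.38],-1.5)"
```

```text
1.1 [ 0.3426 -0.1957  0.3645] x [ 0.001  0.01  -1.   ] z [ 0.309 -0.951 -0.009] w 0.07993344703340736 F [ 0.3 -0.7 -0.5] q [-0.7  -0.05  1.57  0.01  1.63  0.55]
turn [ 0.155 -0.006 -0.002] shift now-axes [-0.099  2.139 -2.334] shift after-turn [-0.129  1.512 -2.78 ]
```

Request:
arm_command:
  series:
    - {"dp":[0,0.35,-0.37],"angular":[0,0,0],"gripper":80}
    - {"dp":[0,0.35,-0.37],"angular":[0,0,0],"gripper":80}
    - {"dp":[0,0.35,-0.37],"angular":[0,0,0],"gripper":80}
    - {"dp":[0,0.35,-0.37],"angular":[0,0,0],"gripper":80}
    - {"dp":[0,0.35,-0.37],"angular":[0,0,0],"gripper":80}
    - {"dp":[0,0.25,-0.3],"angular":[0,0,0],"gripper":80}
    - {"dp":[0,0,0],"angular":[0.1,0,0],"gripper":80}
    - {"dp":[0,0,0],"angular":[0.06,0,0],"gripper":80}

```text
clock: 2.1
position: [0.4926, 0.138, 0.3644]
ee_rot: [0.513, 0.486, 0.518, -0.482]
contact_force: [0.2, -1.1, -0.1]
width: 0.08
```

Run:
```python
from h import *
st();go([.5,.15,.38],-1.5)
d=grab("wrist");cv2.imwrite("pics/w1.png",d["image"]);np.savez("w1.npz",**{k:d[k] for k in("image","depth","mtx","c2w")})
print(np.round(d["c2w"],3))
```

```text
2.1 [0.4926 0.138  0.3644] x [-0.002  0.008 -1.   ] z [ 0.063 -0.998 -0.009] w 0.08004512433984885 F [ 0.2 -1.1 -0.1] q [0.13 0.13 1.37 0.01 1.64 1.64]
turn [-0.005 -0.005  0.001] shift now-axes [-0.13   0.067 -0.097] shift after-turn [-0.13   0.068 -0.095]
[[ 0.063  0.945  0.321  0.575]
 [-0.998  0.063  0.012  0.142]
 [-0.009 -0.321  0.947  0.507]
 [ 0.     0.     0.     1.   ]]
```

View pics/w1.png

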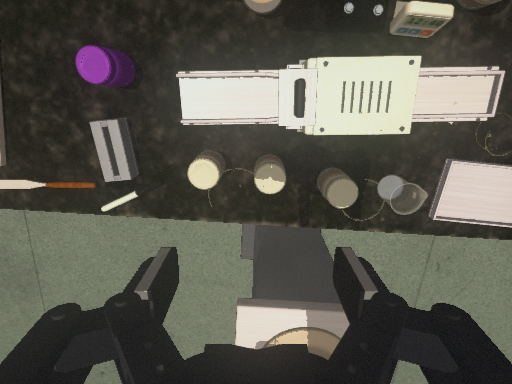

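Run:
```python
from h import *
d=dict(np.load("w1.npz"));W=cloud(d);I=d["image"];hsv=cv2.cvtColor(I,cv2.COLOR_BGR2HSV)
def rect(n,m):
    p=W[m];p=p[np.isfinite(p).all(1)];r=cv2.minAreaRect(p[:,:2].astype(np.float32));print(n,len(p),"z",np.round(np.median(p[:,2]),4),np.round(r[0],4),np.round(r[1],4),round(r[2],2))
def box(x0,x1,y0,y1,z0,z1): return (W[...,0]>x0)&(W[...,0]<x1)&(W[...,1]>y0)&(W[...,1]<y1)&(W[...,2]>z0)&(W[...,2]<z1)
rect("fin",box(.5,.65,.05,.13,.115,.14));rect("cap",box(.5,.65,.05,.13,.0955,.104))
rect("roof",box(.5,.66,-.1,.055,.088,.098))
rect("park",box(.40,.55,.30,.43,.030,.042));rect("slot",box(.43,.51,.34,.40,-.005,.02))
rect("rails load",box(.52,.65,.11,.30,.014,.024));rect("rails out",box(.52,.65,-.27,-.08,.014,.024))
rect("loadfloor",box(.52,.65,.11,.30,.003,.010))
for n,c in dict(c1=(.455,.21),c2=(.455,.11),c3=(.435,.0)).items():
    m=box(c[0]-.04,c[0]+.04,c[1]-.04,c[1]+.04,.074,.085);p=W[m];print(n,cv2.minEnclosingCircle(p[:,:2].astype(np.float32)),p[:,2].mean(),np.median(p,0))
# fin by colour, ray onto z
g=I.max(2)
sub=np.zeros(g.shape,bool);sub[72:122,285:312]=True
m=(g<60)&sub
n,l,s,c=cv2.connectedComponentsWithStats(m.astype(np.uint8));k=1+np.argmax(s[1:,4]);print("finpix",s[k],c[k])
r=cv2.minAreaRect(np.argwhere(l==k)[:,::-1].astype(np.float32));print(r)
b=cv2.boxPoints(r);print([np.round(onz(d,*q,.132),4).tolist() for q in b], np.round(onz(d,*r[0],.132),4))
```

```text
fin 362 z 0.1312 [0.5722 0.0909] [0.0449 0.0101] 4.64
cap 1775 z 0.0989 [0.5773 0.0843] [0.0676 0.0922] 89.23
roof 7149 z 0.0939 [ 0.5798 -0.0049] [0.0994 0.1258] 3.59
park 1589 z 0.0358 [0.4701 0.3763] [0.1001 0.0469] 8.93
slot 656 z 0.001 [0.4701 0.3639] [0.0797 0.0476] 0.02
rails load 840 z 0.0195 [0.5644 0.1904] [0.0761 0.1591] 4.39
rails out 922 z 0.0192 [ 0.5924 -0.1695] [0.0701 0.1318] 4.51
loadfloor 4387 z 0.006 [0.5747 0.2025] [0.1058 0.184 ] 3.63
c1 ((0.45353013277053833, 0.2184278517961502), 0.024731995537877083) 0.07814712856025958 [0.45461904 0.21825386 0.07819495]
c2 ((0.4525606632232666, 0.11689674109220505), 0.02494506724178791) 0.07805953929031138 [0.45382798 0.11727822 0.07808741]
c3 ((0.43669623136520386, 0.0037672838661819696), 0.02474634349346161) 0.07799938486151263 [0.43746239 0.0042477  0.07803148]Traceback (most recent call last):
  File "<stdin>", line 17, in <module>
    return _wrapfunc(a, 'argmax', axis=axis, out=out, **kwds)
    return bound(*args, **kwds)
ValueError: attempt to get argmax of an empty sequence
```

```bash
python3 -c "
from h import *
go([.5722,.0909,.2],-1.496)"
```

```text
turn [-0.009 -0.006  0.001] shift now-axes [1.364 0.64  0.445] shift after-turn [1.369 0.632 0.441]
```

Request:
arm_command:
  series:
    - {"dp":[0.3,0.14,0.1],"angular":[-0.009,-0.006,0],"gripper":40}
    - {"dp":[0.3,0.14,0.1],"angular":[0,0,0],"gripper":40}
    - {"dp":[0.3,0.14,0.1],"angular":[0,0,0],"gripper":40}
    - {"dp":[0.3,0.14,0.1],"angular":[0,0,0],"gripper":40}
    - {"dp":[0.2,0.1,0.07],"angular":[0,0,0],"gripper":40}
    - {"dp":[0,0,0],"angular":[0,0,0],"gripper":40}
    - {"dp":[0,0,0],"angular":[0,0,0],"gripper":40}
    - {"dp":[0,0,0],"angular":[0,0,0],"gripper":40}

```text
clock: 3.15
position: [0.5771, 0.0868, 0.1926]
ee_rot: [0.521, 0.478, 0.521, -0.478]
contact_force: [0.1, 0.4, 0.3]
width: 0.0398
```

```bash
python3 -c "
from h import *
st();go([.5722,.0909,.107],-1.496)"
```

```text
3.15 [0.5771 0.0868 0.1926] x [-0.  0. -1.] z [ 0.085 -0.996 -0.   ] w 0.039827799494577605 F [0.1 0.4 0.3] q [0.03 0.31 1.55 0.   1.28 1.52]
turn [ 0.007 -0.     0.   ] shift now-axes [ 0.713 -0.038 -0.037] shift after-turn [ 0.713 -0.038 -0.037]
```

Request:
arm_command:
  series:
    - {"dp":[0.1,-0.038,-0.037],"angular":[0.007,0,0],"gripper":40}
    - {"dp":[0.2,0,0],"angular":[0,0,0],"gripper":40}
    - {"dp":[0.2,0,0],"angular":[0,0,0],"gripper":40}
    - {"dp":[0.15,0,0],"angular":[0,0,0],"gripper":40}
    - {"dp":[0.05,0,0],"angular":[0,0,0],"gripper":40}
    - {"dp":[0,0,0],"angular":[0,0,0],"gripper":40}
    - {"dp":[0,0,0],"angular":[0,0,0],"gripper":40}
    - {"dp":[0,0,0],"angular":[0,0,0],"gripper":40}

```text
clock: 4.15
position: [0.5713, 0.0943, 0.1106]
ee_rot: [0.52, 0.483, 0.517, -0.478]
contact_force: [-0.2, 0.5, -0.1]
width: 0.0398
```

Run:
```python
from h import *
st();go([.5722,.0909,.107],-1.496)
d=grab("wrist");cv2.imwrite("pics/w2.png",d["image"])
```

```text
4.15 [0.5713 0.0943 0.1106] x [ 0.009  0.002 -1.   ] z [ 0.075 -0.997 -0.001] w 0.039774154042895096 F [-0.2  0.5 -0.1] q [0.04 0.37 1.69 0.   1.08 1.54]
turn [ 0.    -0.001 -0.006] shift now-axes [0.03  0.005 0.029] shift after-turn [0.03  0.006 0.029]
```

View pics/w2.png

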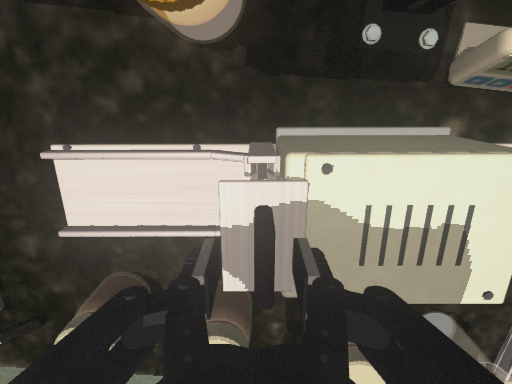

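Request:
arm_command:
  series:
    - {"dp":[0.03,0.006,0.029],"angular":[0,0,-0.006],"gripper":40}
    - {"dp":[0,0,0],"angular":[0,0,0],"gripper":40}
    - {"dp":[0,0,0],"angular":[0,0,0],"gripper":20}
    - {"dp":[0,0,0],"angular":[0,0,0],"gripper":12}
    - {"dp":[0,0,0],"angular":[0,0,0],"gripper":5}
    - {"dp":[0,0,0],"angular":[0,0,0],"gripper":5}
    - {"dp":[0,0,0],"angular":[0,0,0],"gripper":5}
    - {"dp":[0,0,0],"angular":[0,0,0],"gripper":5}
  grip_force: 50

```text
clock: 5.2
position: [0.5731, 0.0904, 0.1075]
ee_rot: [0.518, 0.481, 0.519, -0.48]
contact_force: [-0.3, -0.2, -0.8]
width: 0.0089
```

```bash
python3 -c "
from h import *
st();go([.5722,.0909,.2],-1.496)"
```

```text
5.2 [0.5731 0.0904 0.1075] x [ 0.001  0.001 -1.   ] z [ 0.075 -0.997 -0.001] w 0.008930557836661454 F [-0.3 -0.2 -0.8] q [0.04 0.38 1.68 0.   1.08 1.53]
turn [ 0.    -0.001 -0.   ] shift now-axes [-0.771 -0.007 -0.005] shift after-turn [-0.771 -0.008 -0.005]
```

Request:
arm_command:
  series:
    - {"dp":[-0.08,0,0],"angular":[0,0,0],"gripper":5}
    - {"dp":[-0.12,0,0],"angular":[0,0,0],"gripper":5}
    - {"dp":[-0.12,0,0],"angular":[0,0,0],"gripper":5}
    - {"dp":[-0.12,0,0],"angular":[0,0,0],"gripper":5}
    - {"dp":[-0.15,0,0],"angular":[0,0,0],"gripper":5}
    - {"dp":[-0.15,0,0],"angular":[0,0,0],"gripper":5}
    - {"dp":[-0.15,0,0],"angular":[0,0,0],"gripper":5}
    - {"dp":[-0.15,0,0],"angular":[0,0,0],"gripper":5}

```text
clock: 6.2
position: [0.5722, 0.0904, 0.2409]
ee_rot: [0.518, 0.481, 0.519, -0.48]
contact_force: [1.0, 1.1, -0.8]
width: 0.0092
```

```bash
python3 -c "
from h import *
st();go([.470,.376,.2],-1.415)"
```

```text
6.2 [0.5722 0.0904 0.2409] x [ 0.     0.001 -1.   ] z [ 0.075 -0.997 -0.001] w 0.00923855304867827 F [ 1.   1.1 -0.8] q [0.04 0.28 1.48 0.   1.38 1.53]
turn [-0.051 -0.001 -0.   ] shift now-axes [ 0.344 -0.671 -2.437] shift after-turn [ 0.341 -0.472 -2.484]
```

Request:
arm_command:
  series:
    - {"dp":[0,-0.11,-0.4],"angular":[0,0,0],"gripper":5}
    - {"dp":[0,-0.11,-0.4],"angular":[0,0,0],"gripper":5}
    - {"dp":[0,-0.11,-0.4],"angular":[0,0,0],"gripper":5}
    - {"dp":[0,-0.11,-0.3],"angular":[0,0,0],"gripper":5}
    - {"dp":[0,-0.11,0],"angular":[0,0,0],"gripper":5}
    - {"dp":[0,0,0],"angular":[-0.051,0,0],"gripper":5}
    - {"dp":[0,0,0],"angular":[0,0,0],"gripper":5}
    - {"dp":[0,0,0],"angular":[0,0,0],"gripper":5}

```text
clock: 7.2
position: [0.4929, 0.2681, 0.25]
ee_rot: [0.539, 0.464, 0.534, -0.457]
contact_force: [-0.2, 0.5, -1.5]
width: 0.009
```

```bash
cat > park.py <<'E'
from h import *
def park(c=(.47,.376)):
    d=grab("wrist");W=cloud(d)
    m=(np.hypot(W[...,0]-c[0],W[...,1]-c[1])<.085)&(W[...,2]>.031)&(W[...,2]<.040)
    p=W[m];r=cv2.minAreaRect(p[:,:2].astype(np.float32));print("park",len(p),np.round(np.median(p[:,2]),4),np.round(r[0],4),np.round(r[1],4),round(r[2],2));return d
if __name__=="__main__":
    import sys
    st();d=park();cv2.imwrite("pics/%s.png"%sys.argv[1],d["image"])
E
python3 park.py w3; python3 -c "
from h import *
go([.470,.376,.2],-1.415)"
```

```text
7.2 [0.4929 0.2681 0.25  ] x [ 0.013  0.003 -1.   ] z [ 0.152 -0.988 -0.001] w 0.008980588939703538 F [-0.2  0.5 -1.5] q [ 0.38  0.24  1.51 -0.    1.38  1.79]
park 2483 0.0359 [0.4699 0.3764] [0.0998 0.0461] 8.88
turn [-0.002 -0.    -0.008] shift now-axes [ 0.417 -0.058 -0.918] shift after-turn [ 0.417 -0.049 -0.918]
```

View pics/w3.png

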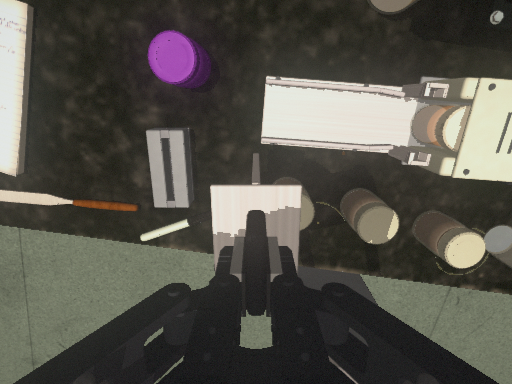

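Request:
arm_command:
  series:
    - {"dp":[0,-0.02,-0.25],"angular":[-0.002,0,-0.008],"gripper":5}
    - {"dp":[0,-0.02,-0.3],"angular":[0,0,0],"gripper":5}
    - {"dp":[0,-0.01,-0.25],"angular":[0,0,0],"gripper":5}
    - {"dp":[0.1,0,-0.1],"angular":[0,0,0],"gripper":5}
    - {"dp":[0.2,0,0],"angular":[0,0,0],"gripper":5}
    - {"dp":[0.2,0,0],"angular":[0,0,0],"gripper":5}
    - {"dp":[0.1,0,0],"angular":[0,0,0],"gripper":5}
    - {"dp":[0,0,0],"angular":[0,0,0],"gripper":5}

```text
clock: 8.25
position: [0.4728, 0.3709, 0.1735]
ee_rot: [0.536, 0.461, 0.534, -0.464]
contact_force: [-0.2, -0.2, -1.4]
width: 0.0091
```

```bash
python3 -c "
from h import *
st();go([.4708,.3764,.150],-1.4158)"
```

```text
8.25 [0.4728 0.3709 0.1735] x [-0.    -0.005 -1.   ] z [ 0.145 -0.989  0.005] w 0.009083521933812429 F [-0.2 -0.2 -1.4] q [ 0.55  0.35  1.54 -0.    1.25  1.98]
turn [-0.006  0.003  0.001] shift now-axes [ 0.195 -0.01  -0.048] shift after-turn [ 0.196 -0.01  -0.048]
```

Request:
arm_command:
  series:
    - {"dp":[0,-0.01,-0.048],"angular":[-0.006,0.003,0],"gripper":5}
    - {"dp":[0,0,0],"angular":[0,0,0],"gripper":5}
    - {"dp":[0.06,0,0],"angular":[0,0,0],"gripper":5}
    - {"dp":[0.06,0,0],"angular":[0,0,0],"gripper":5}
    - {"dp":[0.06,0,0],"angular":[0,0,0],"gripper":5}
    - {"dp":[0,0,0],"angular":[0,0,0],"gripper":5}
    - {"dp":[0,0,0],"angular":[0,0,0],"gripper":5}
    - {"dp":[0,0,0],"angular":[0,0,0],"gripper":5}

```text
clock: 9.25
position: [0.4722, 0.3772, 0.1527]
ee_rot: [0.537, 0.461, 0.537, -0.459]
contact_force: [-0.7, -0.0, -2.0]
width: 0.0092
```

```bash
python3 park.py w4; python3 -c "
from h import *
go([.4708,.3764,.109],-1.4158)"
```

```text
9.25 [0.4722 0.3772 0.1527] x [ 0.003  0.002 -1.   ] z [ 0.154 -0.988 -0.002] w 0.0092342465718467 F [-0.7 -0.  -2. ] q [0.56 0.37 1.57 0.   1.2  1.97]
park 2146 0.0358 [0.4973 0.3808] [0.0451 0.046 ] 8.79
turn [-0.    -0.001 -0.002] shift now-axes [ 0.365 -0.015  0.006] shift after-turn [ 0.365 -0.013  0.005]
```

View pics/w4.png

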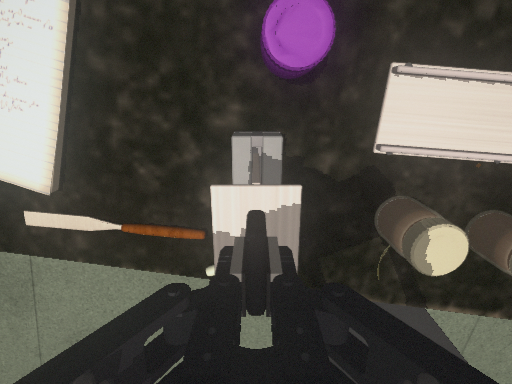

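Request:
arm_command:
  series:
    - {"dp":[0,-0.013,0.006],"angular":[0,-0.001,-0.002],"gripper":5}
    - {"dp":[0.05,0,0],"angular":[0,0,0],"gripper":5}
    - {"dp":[0.06,0,0],"angular":[0,0,0],"gripper":5}
    - {"dp":[0.06,0,0],"angular":[0,0,0],"gripper":5}
    - {"dp":[0.06,0,0],"angular":[0,0,0],"gripper":5}
    - {"dp":[0,0,0],"angular":[0,0,0],"gripper":5}
    - {"dp":[0,0,0],"angular":[0,0,0],"gripper":5}
    - {"dp":[0,0,0],"angular":[0,0,0],"gripper":5}

```text
clock: 10.3
position: [0.4707, 0.3762, 0.1231]
ee_rot: [0.537, 0.46, 0.537, -0.46]
contact_force: [0.7, 0.3, -1.9]
width: 0.009
```

```bash
python3 -c "
from h import *
st();go([.4708,.3764,.109],-1.4158)"
```

```text
10.3 [0.4707 0.3762 0.1231] x [-0.  0. -1.] z [ 0.154 -0.988 -0.   ] w 0.009024794675968992 F [ 0.7  0.3 -1.9] q [0.56 0.39 1.61 0.   1.14 1.97]
turn [-0. -0.  0.] shift now-axes [ 0.117  0.001 -0.001] shift after-turn [ 0.117  0.001 -0.002]
```

Request:
arm_command:
  series:
    - {"dp":[0.04,0,0],"angular":[0,0,0],"gripper":5}
    - {"dp":[0.04,0,0],"angular":[0,0,0],"gripper":5}
    - {"dp":[0.04,0,0],"angular":[0,0,0],"gripper":5}
    - {"dp":[0.03,0,0],"angular":[0,0,0],"gripper":5}
    - {"dp":[0.02,0,0],"angular":[0,0,0],"gripper":5}
    - {"dp":[0,0,0],"angular":[0,0,0],"gripper":5}
    - {"dp":[0,0,0],"angular":[0,0,0],"gripper":5}
    - {"dp":[0,0,0],"angular":[0,0,0],"gripper":5}

```text
clock: 11.3
position: [0.4715, 0.3768, 0.1076]
ee_rot: [0.538, 0.462, 0.537, -0.458]
contact_force: [-0.9, 0.1, 0.8]
width: 0.0086
```

```bash
python3 -c "
from h import *
st();go([.4708,.3764,.1075],-1.4158)"
```

```text
11.3 [0.4715 0.3768 0.1076] x [ 0.004  0.003 -1.   ] z [ 0.154 -0.988 -0.002] w 0.008633571533180373 F [-0.9  0.1  0.8] q [0.56 0.41 1.63 0.   1.1  1.97]
turn [-0.    -0.001 -0.003] shift now-axes [ 0.001 -0.007  0.003] shift after-turn [ 0.001 -0.007  0.003]
```

Request:
arm_command:
  series:
    - {"dp":[0,0,0],"angular":[0,0,0],"gripper":20}
    - {"dp":[0,0,0],"angular":[0,0,0],"gripper":30}
    - {"dp":[0,0,0],"angular":[0,0,0],"gripper":40}
    - {"dp":[-0.1,0,0],"angular":[0,0,0],"gripper":40}
    - {"dp":[-0.3,0,0],"angular":[0,0,0],"gripper":40}
    - {"dp":[-0.4,0,0],"angular":[0,0,0],"gripper":40}
    - {"dp":[-0.3,0,0],"angular":[0,0,0],"gripper":60}
    - {"dp":[0,0,0],"angular":[0,0,0],"gripper":75}

```text
clock: 12.3
position: [0.4717, 0.3769, 0.2464]
ee_rot: [0.538, 0.462, 0.536, -0.457]
contact_force: [-0.2, -0.2, -0.2]
width: 0.074
```

```bash
cat > fin.py <<'E'
from h import *
def fin(d,c,rad=.06,zmin=.116):
    W=cloud(d);m=(np.hypot(W[...,0]-c[0],W[...,1]-c[1])<rad)&(W[...,2]>zmin)&(W[...,2]<.145)
    p=W[m];r=cv2.minAreaRect(p[:,:2].astype(np.float32));print("fin",len(p),np.round(np.median(p[:,2]),4),np.round(r[0],4),np.round(r[1],4),round(r[2],2))
E
python3 - <<'E'
from fin import *
from park import park
st();d=park();fin(d,(.47,.376));go([.4535,.2184,.16],.075)
d=grab("side");cv2.imwrite("pics/s1.png",cv2.resize(d["image"][110:250,140:320],None,fx=3,fy=3))
E
```

```text
12.3 [0.4717 0.3769 0.2464] x [ 0.006  0.004 -1.   ] z [ 0.154 -0.988 -0.003] w 0.07402682613950844 F [-0.2 -0.2 -0.2] q [0.56 0.31 1.42 0.   1.41 1.97]
park 641 0.0358 [0.5089 0.3827] [0.0214 0.0447] 8.76
fin 535 0.1314 [0.472  0.3774] [0.0449 0.0095] 8.97
turn [-0.949  0.001 -0.003] shift now-axes [ 0.701 -0.348  1.28 ] shift after-turn [ 0.705 -1.302 -0.243]
```

Request:
arm_command:
  series:
    - {"dp":[0,0,0.2],"angular":[-0.119,0,0],"gripper":80}
    - {"dp":[0,0,0.2],"angular":[-0.119,0,0],"gripper":80}
    - {"dp":[0,0,0.2],"angular":[-0.119,0,0],"gripper":80}
    - {"dp":[0,0,0],"angular":[-0.119,0,0],"gripper":80}
    - {"dp":[0,0,0],"angular":[-0.119,0,0],"gripper":80}
    - {"dp":[0,0,0],"angular":[-0.119,0,0],"gripper":80}
    - {"dp":[0,0,0],"angular":[-0.119,0,0],"gripper":80}
    - {"dp":[0,0,0],"angular":[-0.119,0,0],"gripper":80}

```text
clock: 13.4
position: [0.4872, 0.3028, 0.2281]
ee_rot: [0.697, -0.035, 0.715, 0.028]
contact_force: [-0.2, 0.3, -0.0]
width: 0.0801
```

```bash
python3 -c "
from h import *
st();go([.4535,.2184,.11],.075)"
```

```text
13.4 [0.4872 0.3028 0.2281] x [-0.025 -0.012 -1.   ] z [ 0.996  0.089 -0.026] w 0.08011709753545039 F [-0.2  0.3 -0. ] q [0.43 0.29 1.49 0.   1.39 0.35]
turn [ 0.009 -0.017  0.006] shift now-axes [ 0.999 -0.667 -0.316] shift after-turn [ 0.984 -0.681 -0.332]
```

Request:
arm_command:
  series:
    - {"dp":[0.15,-0.25,-0.1],"angular":[0.009,-0.017,0.006],"gripper":80}
    - {"dp":[0.2,-0.25,-0.12],"angular":[0,0,0],"gripper":80}
    - {"dp":[0.3,-0.2,-0.12],"angular":[0,0,0],"gripper":80}
    - {"dp":[0.3,0,0],"angular":[0,0,0],"gripper":80}
    - {"dp":[0.1,0,0],"angular":[0,0,0],"gripper":80}
    - {"dp":[0,0,0],"angular":[0,0,0],"gripper":80}
    - {"dp":[0,0,0],"angular":[0,0,0],"gripper":80}
    - {"dp":[0,0,0],"angular":[0,0,0],"gripper":80}

```text
clock: 14.4
position: [0.4475, 0.2123, 0.0937]
ee_rot: [0.703, -0.028, 0.71, 0.026]
contact_force: [0.2, 0.9, -0.3]
width: 0.0799
```

```bash
python3 -c "
from h import *
st();go([.4535,.2184,.032],.075)"
```

```text
14.4 [0.4475 0.2123 0.0937] x [-0.01  -0.004 -1.   ] z [ 0.997  0.077 -0.01 ] w 0.07990238108596452 F [ 0.2  0.9 -0.3] q [ 0.3   0.28  1.87 -0.    1.    0.23]
turn [ 0.001 -0.006  0.002] shift now-axes [0.513 0.048 0.059] shift after-turn [0.514 0.047 0.054]
```

Request:
arm_command:
  series:
    - {"dp":[0.02,0.048,0.056],"angular":[0.001,-0.006,0.002],"gripper":80}
    - {"dp":[0.2,0,0],"angular":[0,0,0],"gripper":80}
    - {"dp":[0.2,0,0],"angular":[0,0,0],"gripper":80}
    - {"dp":[0.1,0,0],"angular":[0,0,0],"gripper":80}
    - {"dp":[0,0,0],"angular":[0,0,0],"gripper":60}
    - {"dp":[0,0,0],"angular":[0,0,0],"gripper":48}
    - {"dp":[0,0,0],"angular":[0,0,0],"gripper":46}
    - {"dp":[0,0,0],"angular":[0,0,0],"gripper":46}
  grip_force: 40

```text
clock: 15.4
position: [0.4599, 0.2225, 0.0349]
ee_rot: [0.711, -0.025, 0.702, 0.029]
contact_force: [0.0, 0.2, -1.4]
width: 0.0488
```

```bash
python3 -c "
from h import *
st();go([.5685,.1352,.15],.075)"
```

```text
15.4 [0.4599 0.2225 0.0349] x [ 0.013  0.006 -1.   ] z [0.997 0.076 0.013] w 0.04875017777969951 F [ 0.   0.2 -1.4] q [0.31 0.37 1.93 0.   0.83 0.24]
turn [ 0.001  0.008 -0.003] shift now-axes [-0.952 -0.79   0.859] shift after-turn [-0.96  -0.793  0.848]
```

Request:
arm_command:
  series:
    - {"dp":[-0.1,0,0],"angular":[0,0.008,-0.003],"gripper":46}
    - {"dp":[-0.35,0,0],"angular":[0,0,0],"gripper":46}
    - {"dp":[-0.4,0,0],"angular":[0,0,0],"gripper":46}
    - {"dp":[-0.1,-0.2,0.25],"angular":[0,0,0],"gripper":46}
    - {"dp":[0,-0.25,0.3],"angular":[0,0,0],"gripper":46}
    - {"dp":[0,-0.2,0.25],"angular":[0,0,0],"gripper":46}
    - {"dp":[0,0,0],"angular":[0,0,0],"gripper":46}
    - {"dp":[0,0,0],"angular":[0,0,0],"gripper":46}

```text
clock: 16.4
position: [0.5649, 0.1503, 0.1536]
ee_rot: [0.708, -0.027, 0.705, 0.027]
contact_force: [-0.1, -0.4, -1.8]
width: 0.049
```

```bash
python3 -c "
from h import *
st();go([.5685,.1392,.065],.075)"
```

```text
16.4 [0.5649 0.1503 0.1536] x [ 0.005  0.    -1.   ] z [0.997 0.077 0.005] w 0.0490481710333589 F [-0.1 -0.4 -1.8] q [ 0.14  0.34  1.61 -0.    1.19  0.06]
turn [0.001 0.003 0.   ] shift now-axes [ 0.738 -0.094  0.019] shift after-turn [ 0.738 -0.094  0.023]
```

Request:
arm_command:
  series:
    - {"dp":[0.1,-0.094,0.023],"angular":[0,0.003,0],"gripper":46}
    - {"dp":[0.2,0,0],"angular":[0,0,0],"gripper":46}
    - {"dp":[0.2,0,0],"angular":[0,0,0],"gripper":46}
    - {"dp":[0.2,0,0],"angular":[0,0,0],"gripper":46}
    - {"dp":[0,0,0],"angular":[0,0,0],"gripper":46}
    - {"dp":[0,0,0],"angular":[0,0,0],"gripper":46}
    - {"dp":[0,0,0],"angular":[0,0,0],"gripper":46}
    - {"dp":[0,0,0],"angular":[0,0,0],"gripper":46}

```text
clock: 17.4
position: [0.5656, 0.1389, 0.0667]
ee_rot: [0.706, -0.03, 0.707, 0.029]
contact_force: [-0.7, 0.3, -2.2]
width: 0.049
```

```bash
python3 -c "
from h import *
st();go([.5685,.1392,.042],.075)"
```

```text
17.4 [0.5656 0.1389 0.0667] x [-0.001 -0.001 -1.   ] z [ 0.997  0.082 -0.001] w 0.04903128339915809 F [-0.7  0.3 -2.2] q [ 0.12  0.42  1.72 -0.    1.    0.04]
turn [ 0.005 -0.001  0.001] shift now-axes [0.206 0.001 0.025] shift after-turn [0.206 0.001 0.025]
```

Request:
arm_command:
  series:
    - {"dp":[0,0,0.025],"angular":[0.005,0,0],"gripper":46}
    - {"dp":[0.05,0,0],"angular":[0,0,0],"gripper":46}
    - {"dp":[0.08,0,0],"angular":[0,0,0],"gripper":46}
    - {"dp":[0.07,0,0],"angular":[0,0,0],"gripper":46}
    - {"dp":[0,0,0],"angular":[0,0,0],"gripper":46}
    - {"dp":[0,0,0],"angular":[0,0,0],"gripper":46}
    - {"dp":[0,0,0],"angular":[0,0,0],"gripper":46}
    - {"dp":[0,0,0],"angular":[0,0,0],"gripper":46}

```text
clock: 18.4
position: [0.5693, 0.1392, 0.0416]
ee_rot: [0.707, -0.027, 0.706, 0.026]
contact_force: [-0.6, -0.6, -2.2]
width: 0.0485
```

```bash
python3 -c "
from h import *
st();go([.5685,.1392,.041],.075)"
```

```text
18.4 [0.5693 0.1392 0.0416] x [ 0.    -0.001 -1.   ] z [0.997 0.074 0.   ] w 0.04848424968694498 F [-0.6 -0.6 -2.2] q [ 0.12  0.45  1.74 -0.    0.94  0.05]
turn [-0.001  0.     0.001] shift now-axes [ 0.005  0.001 -0.007] shift after-turn [ 0.005  0.001 -0.007]
```

Request:
arm_command:
  series:
    - {"dp":[0.012,0,-0.005],"angular":[0,0,0],"gripper":46}
    - {"dp":[0,0,0],"angular":[0,0,0],"gripper":46}
    - {"dp":[0,0,0],"angular":[0,0,0],"gripper":60}
    - {"dp":[0,0,0],"angular":[0,0,0],"gripper":72}
    - {"dp":[0,0,0],"angular":[0,0,0],"gripper":72}
    - {"dp":[-0.3,0,0],"angular":[0,0,0],"gripper":72}
    - {"dp":[-0.45,0,0],"angular":[0,0,0],"gripper":72}
    - {"dp":[-0.3,0,0],"angular":[0,0,0],"gripper":80}

```text
clock: 19.4
position: [0.5674, 0.139, 0.1674]
ee_rot: [0.705, -0.027, 0.708, 0.026]
contact_force: [1.8, -0.1, -0.8]
width: 0.0799
```

```bash
cat > lids.py <<'E'
from h import *
def lids(d,cs,z0=.072,z1=.09,rad=.037):
    W=cloud(d)
    for c in cs:
        m=(np.hypot(W[...,0]-c[0],W[...,1]-c[1])<rad)&(W[...,2]>z0)&(W[...,2]<z1);p=W[m]
        if len(p)<20: print(c,"none",len(p));continue
        o,r=cv2.minEnclosingCircle(p[:,:2].astype(np.float32))
        t=p[:,:2].mean(0)-[.5782,.0056];print(c,"centre",np.round(o,4),"r",round(r,4),"z",np.round(np.median(p[:,2]),4),"tunnel xy of centre",np.round(np.array([[.9972,.075],[-.075,.9972]])@(np.array(o)-[.5782,.0056]),4),len(p))
E
python3 - <<'E'
from lids import *
st();go([.4526,.1169,.11],.075)
lids(grab("side"),[(.5685,.1352),(.4526,.1169),(.4367,.0038)])
lids(grab("wrist"),[(.5685,.1352),(.4526,.1169),(.4367,.0038)])
E
```

```text
19.4 [0.5674 0.139  0.1674] x [-0.004 -0.002 -1.   ] z [ 0.997  0.074 -0.005] w 0.07991145944739787 F [ 1.8 -0.1 -0.8] q [ 0.12  0.33  1.58 -0.    1.23  0.05]
turn [-0.001 -0.003  0.001] shift now-axes [ 0.483 -0.112 -0.965] shift after-turn [ 0.479 -0.112 -0.967]
(0.5685, 0.1352) centre [0.5705 0.1319] r 0.0248 z 0.0842 tunnel xy of centre [0.0018 0.1265] 163
(0.4526, 0.1169) centre [0.4527 0.1143] r 0.0256 z 0.0789 tunnel xy of centre [-0.117   0.1179] 137
(0.4367, 0.0038) centre [0.4372 0.0007] r 0.0262 z 0.0787 tunnel xy of centre [-0.1409  0.0057] 186
(0.5685, 0.1352) centre [0.5694 0.135 ] r 0.025 z 0.084 tunnel xy of centre [0.0009 0.1297] 2598
(0.4526, 0.1169) centre [0.453  0.1167] r 0.0251 z 0.078 tunnel xy of centre [-0.1166  0.1202] 2410
(0.4367, 0.0038) centre [0.4282 0.0182] r 0.0176 z 0.078 tunnel xy of centre [-0.1487  0.0238] 263
```

Request:
arm_command:
  series:
    - {"dp":[0,-0.03,-0.3],"angular":[0,-0.003,0],"gripper":80}
    - {"dp":[0,-0.04,-0.4],"angular":[0,0,0],"gripper":80}
    - {"dp":[0.1,-0.03,-0.27],"angular":[0,0,0],"gripper":80}
    - {"dp":[0.15,0,0],"angular":[0,0,0],"gripper":80}
    - {"dp":[0.2,0,0],"angular":[0,0,0],"gripper":80}
    - {"dp":[0,0,0],"angular":[0,0,0],"gripper":80}
    - {"dp":[0,0,0],"angular":[0,0,0],"gripper":80}
    - {"dp":[0,0,0],"angular":[0,0,0],"gripper":80}

```text
clock: 20.5
position: [0.4494, 0.1179, 0.1113]
ee_rot: [0.709, -0.027, 0.705, 0.026]
contact_force: [-0.3, 0.2, -0.1]
width: 0.0802
```

```bash
python3 -c "
from h import *
st();go([.453,.1167,.033],.075)"
```

```text
20.5 [0.4494 0.1179 0.1113] x [ 0.005 -0.001 -1.   ] z [0.997 0.074 0.005] w 0.0801687948920167 F [-0.3  0.2 -0.1] q [ 0.11  0.21  1.92 -0.    1.    0.03]
turn [-0.001  0.003  0.001] shift now-axes [ 0.653 -0.011  0.026] shift after-turn [ 0.652 -0.012  0.029]
```

Request:
arm_command:
  series:
    - {"dp":[0.1,-0.011,0.026],"angular":[0,0.003,0],"gripper":80}
    - {"dp":[0.2,0,0],"angular":[0,0,0],"gripper":80}
    - {"dp":[0.2,0,0],"angular":[0,0,0],"gripper":80}
    - {"dp":[0.13,0,0],"angular":[0,0,0],"gripper":80}
    - {"dp":[0.02,0,0],"angular":[0,0,0],"gripper":60}
    - {"dp":[0,0,0],"angular":[0,0,0],"gripper":48}
    - {"dp":[0,0,0],"angular":[0,0,0],"gripper":46}
    - {"dp":[0,0,0],"angular":[0,0,0],"gripper":46}
  grip_force: 40

```text
clock: 21.5
position: [0.4567, 0.1167, 0.032]
ee_rot: [0.709, -0.027, 0.705, 0.026]
contact_force: [1.1, 0.6, -3.6]
width: 0.0487
```

```bash
python3 -c "
from h import *
st();go([.5643,.1901,.155],.075)"
```

```text
21.5 [0.4567 0.1167 0.032 ] x [ 0.006 -0.001 -1.   ] z [0.997 0.074 0.006] w 0.04866861075481239 F [ 1.1  0.6 -3.6] q [ 0.1   0.33  2.01 -0.    0.8   0.03]
turn [-0.001  0.004  0.001] shift now-axes [-1.02   0.543  0.945] shift after-turn [-1.025  0.543  0.94 ]
```

Request:
arm_command:
  series:
    - {"dp":[-0.1,0,0],"angular":[0,0.004,0],"gripper":46}
    - {"dp":[-0.4,0,0],"angular":[0,0,0],"gripper":46}
    - {"dp":[-0.45,0,0],"angular":[0,0,0],"gripper":46}
    - {"dp":[-0.1,0.18,0.3],"angular":[0,0,0],"gripper":46}
    - {"dp":[0,0.2,0.35],"angular":[0,0,0],"gripper":46}
    - {"dp":[0,0.2,0.33],"angular":[0,0,0],"gripper":46}
    - {"dp":[0,0,0],"angular":[0,0,0],"gripper":46}
    - {"dp":[0,0,0],"angular":[0,0,0],"gripper":46}

```text
clock: 22.5
position: [0.5718, 0.1966, 0.1624]
ee_rot: [0.708, -0.026, 0.706, 0.025]
contact_force: [-0.5, -0.5, -3.2]
width: 0.0487
```

```bash
python3 -c "
from h import *
st();go([.5641,.1931,.065],.075)"
```

```text
22.5 [0.5718 0.1966 0.1624] x [ 0.003 -0.001 -1.   ] z [0.997 0.073 0.003] w 0.04870879260738056 F [-0.5 -0.5 -3.2] q [ 0.22  0.36  1.55 -0.    1.23  0.14]
turn [-0.001  0.002  0.001] shift now-axes [ 0.812 -0.024 -0.068] shift after-turn [ 0.812 -0.025 -0.066]
```

Request:
arm_command:
  series:
    - {"dp":[0.1,-0.024,-0.066],"angular":[0,0.002,0],"gripper":46}
    - {"dp":[0.25,0,0],"angular":[0,0,0],"gripper":46}
    - {"dp":[0.25,0,0],"angular":[0,0,0],"gripper":46}
    - {"dp":[0.2,0,0],"angular":[0,0,0],"gripper":46}
    - {"dp":[0,0,0],"angular":[0,0,0],"gripper":46}
    - {"dp":[0,0,0],"angular":[0,0,0],"gripper":46}
    - {"dp":[0,0,0],"angular":[0,0,0],"gripper":46}
    - {"dp":[0,0,0],"angular":[0,0,0],"gripper":46}

```text
clock: 23.5
position: [0.5558, 0.188, 0.0644]
ee_rot: [0.705, -0.026, 0.708, 0.024]
contact_force: [-0.2, 0.0, -2.3]
width: 0.0491
```

```bash
python3 -c "
from h import *
st();go([.5641,.1931,.0385],.075)"
```

```text
23.5 [0.5558 0.188  0.0644] x [-0.004 -0.003 -1.   ] z [ 0.998  0.07  -0.005] w 0.04912859499805184 F [-0.2  0.  -2.3] q [ 0.21  0.43  1.71 -0.    1.    0.14]
turn [-0.003 -0.003  0.002] shift now-axes [0.216 0.038 0.073] shift after-turn [0.216 0.037 0.072]
```

Request:
arm_command:
  series:
    - {"dp":[0,0.037,0.073],"angular":[-0.003,-0.003,0.002],"gripper":46}
    - {"dp":[0,0,0],"angular":[0,0,0],"gripper":46}
    - {"dp":[0.05,0,0],"angular":[0,0,0],"gripper":46}
    - {"dp":[0.08,0,0],"angular":[0,0,0],"gripper":46}
    - {"dp":[0.06,0,0],"angular":[0,0,0],"gripper":46}
    - {"dp":[0.02,0,0],"angular":[0,0,0],"gripper":46}
    - {"dp":[0,0,0],"angular":[0,0,0],"gripper":46}
    - {"dp":[0,0,0],"angular":[0,0,0],"gripper":46}

```text
clock: 24.5
position: [0.5653, 0.1938, 0.0377]
ee_rot: [0.707, -0.027, 0.706, 0.027]
contact_force: [0.0, -0.5, -2.4]
width: 0.0484
```

```bash
python3 -c "
from h import *
st();go([.5641,.1931,.0380],.075)"
```

```text
24.5 [0.5653 0.1938 0.0377] x [ 0.001  0.001 -1.   ] z [0.997 0.076 0.001] w 0.04836095119602247 F [ 0.  -0.5 -2.4] q [0.21 0.47 1.72 0.   0.94 0.14]
turn [ 0.     0.001 -0.   ] shift now-axes [-0.002 -0.005 -0.011] shift after-turn [-0.002 -0.005 -0.011]
```

Request:
arm_command:
  series:
    - {"dp":[0.008,0,-0.005],"angular":[0,0,0],"gripper":46}
    - {"dp":[0,0,0],"angular":[0,0,0],"gripper":46}
    - {"dp":[0,0,0],"angular":[0,0,0],"gripper":60}
    - {"dp":[0,0,0],"angular":[0,0,0],"gripper":72}
    - {"dp":[0,0,0],"angular":[0,0,0],"gripper":72}
    - {"dp":[-0.3,0,0],"angular":[0,0,0],"gripper":72}
    - {"dp":[-0.45,0,0],"angular":[0,0,0],"gripper":72}
    - {"dp":[-0.3,0,0],"angular":[0,0,0],"gripper":80}

```text
clock: 25.5
position: [0.5636, 0.1933, 0.1645]
ee_rot: [0.706, -0.027, 0.708, 0.027]
contact_force: [0.9, -0.2, -0.5]
width: 0.08
```

Run:
```python
from lids import *
st();go([.4367,.0035,.11],.075)
lids(grab("wrist"),[(.5685,.1352),(.5641,.1925),(.4367,.0038)],rad=.03)
```

```text
25.5 [0.5636 0.1933 0.1645] x [-0.003 -0.    -1.   ] z [ 0.997  0.075 -0.003] w 0.08002879705986535 F [ 0.9 -0.2 -0.5] q [0.21 0.35 1.56 0.   1.23 0.14]
turn [ 0.    -0.002  0.   ] shift now-axes [ 0.457 -1.497 -1.172] shift after-turn [ 0.454 -1.498 -1.173]
(0.5685, 0.1352) centre [0.5696 0.1354] r 0.0252 z 0.0839 tunnel xy of centre [0.0012 0.1301] 2370
(0.5641, 0.1925) centre [0.5656 0.1942] r 0.0248 z 0.084 tunnel xy of centre [0.0016 0.189 ] 2792
(0.4367, 0.0038) centre [ 0.4269 -0.0067] r 0.0149 z 0.0784 tunnel xy of centre [-0.1518 -0.001 ] 283
```

Request:
arm_command:
  series:
    - {"dp":[0,-0.35,-0.27],"angular":[0,-0.002,0],"gripper":80}
    - {"dp":[0,-0.4,-0.32],"angular":[0,0,0],"gripper":80}
    - {"dp":[0,-0.4,-0.32],"angular":[0,0,0],"gripper":80}
    - {"dp":[0,-0.35,-0.27],"angular":[0,0,0],"gripper":80}
    - {"dp":[0.1,0,0],"angular":[0,0,0],"gripper":80}
    - {"dp":[0.2,0,0],"angular":[0,0,0],"gripper":80}
    - {"dp":[0.1,0,0],"angular":[0,0,0],"gripper":80}
    - {"dp":[0,0,0],"angular":[0,0,0],"gripper":80}

```text
clock: 26.55
position: [0.4406, 0.0004, 0.1196]
ee_rot: [0.714, -0.027, 0.699, 0.028]
contact_force: [-0.9, -0.1, -0.5]
width: 0.0803
```

```bash
python3 -c "
from lids import *
st();go([.4367,.0035,.033],.075)
lids(grab('wrist'),[(.4367,.0038)],rad=.037)"
```

```text
26.55 [4.406e-01 4.000e-04 1.196e-01] x [ 0.021  0.002 -1.   ] z [0.997 0.077 0.021] w 0.0802886316845014 F [-0.9 -0.1 -0.5] q [-0.16  0.16  1.97  0.01  0.99 -0.24]
turn [ 0.002  0.014 -0.   ] shift now-axes [ 0.721  0.028 -0.046] shift after-turn [ 0.722  0.028 -0.031]
(0.4367, 0.0038) centre [0.4369 0.0035] r 0.0249 z 0.078 tunnel xy of centre [-0.1411  0.0085] 3748
```

Request:
arm_command:
  series:
    - {"dp":[0.1,0.028,-0.035],"angular":[0.002,0.014,0],"gripper":80}
    - {"dp":[0.25,0,0],"angular":[0,0,0],"gripper":80}
    - {"dp":[0.22,0,0],"angular":[0,0,0],"gripper":80}
    - {"dp":[0.13,0,0],"angular":[0,0,0],"gripper":80}
    - {"dp":[0.02,0,0],"angular":[0,0,0],"gripper":60}
    - {"dp":[0,0,0],"angular":[0,0,0],"gripper":48}
    - {"dp":[0,0,0],"angular":[0,0,0],"gripper":46}
    - {"dp":[0,0,0],"angular":[0,0,0],"gripper":46}
  grip_force: 40

```text
clock: 27.6
position: [0.4399, 0.0059, 0.0326]
ee_rot: [0.707, -0.027, 0.706, 0.027]
contact_force: [-0.1, -0.1, -3.7]
width: 0.0492
```

```bash
python3 -c "
from h import *
st();go([.5610,.2490,.155],.075)"
```

```text
27.6 [0.4399 0.0059 0.0326] x [ 0.002 -0.    -1.   ] z [0.997 0.077 0.002] w 0.04920104901008422 F [-0.1 -0.1 -3.7] q [-0.15  0.29  2.07  0.    0.77 -0.22]
turn [0.001 0.001 0.   ] shift now-axes [-1.019  1.942  1.164] shift after-turn [-1.02   1.945  1.158]
```

Request:
arm_command:
  series:
    - {"dp":[-0.15,0,0],"angular":[0,0,0],"gripper":46}
    - {"dp":[-0.45,0,0],"angular":[0,0,0],"gripper":46}
    - {"dp":[-0.45,0,0],"angular":[0,0,0],"gripper":46}
    - {"dp":[0,0.38,0.2],"angular":[0,0,0],"gripper":46}
    - {"dp":[0,0.4,0.25],"angular":[0,0,0],"gripper":46}
    - {"dp":[0,0.4,0.25],"angular":[0,0,0],"gripper":46}
    - {"dp":[0,0.4,0.25],"angular":[0,0,0],"gripper":46}
    - {"dp":[0,0.3,0.2],"angular":[0,0,0],"gripper":46}

```text
clock: 28.6
position: [0.5648, 0.2451, 0.1659]
ee_rot: [0.71, -0.025, 0.703, 0.024]
contact_force: [0.5, -1.0, -2.9]
width: 0.0492
```

Request:
arm_command:
  series:
    - {"dp":[0,0,0],"angular":[0,0,0],"gripper":46}
    - {"dp":[0,0,0],"angular":[0,0,0],"gripper":46}
    - {"dp":[0.1,0,0],"angular":[0,0,0],"gripper":46}
    - {"dp":[0.1,0,0],"angular":[0,0,0],"gripper":46}
    - {"dp":[0,0,0],"angular":[0,0,0],"gripper":46}
    - {"dp":[0,0,0],"angular":[0,0,0],"gripper":46}
    - {"dp":[0,0,0],"angular":[0,0,0],"gripper":46}
    - {"dp":[0,0,0],"angular":[0,0,0],"gripper":46}

```text
clock: 29.6
position: [0.5642, 0.2442, 0.1393]
ee_rot: [0.71, -0.025, 0.704, 0.024]
contact_force: [-0.2, 0.4, -2.0]
width: 0.0492
```

```bash
python3 -c "
from h import *
st();go([.5610,.2540,.065],.075)"
```

```text
29.6 [0.5642 0.2442 0.1393] x [ 0.008 -0.001 -1.   ] z [0.998 0.07  0.008] w 0.04923003664439394 F [-0.2  0.4 -2. ] q [ 0.3   0.39  1.56 -0.    1.18  0.23]
turn [-0.003  0.005  0.001] shift now-axes [ 0.619  0.085 -0.026] shift after-turn [ 0.619  0.084 -0.02 ]
```

Request:
arm_command:
  series:
    - {"dp":[0,0.085,-0.022],"angular":[-0.003,0.005,0],"gripper":46}
    - {"dp":[0.15,0,0],"angular":[0,0,0],"gripper":46}
    - {"dp":[0.2,0,0],"angular":[0,0,0],"gripper":46}
    - {"dp":[0.2,0,0],"angular":[0,0,0],"gripper":46}
    - {"dp":[0,0,0],"angular":[0,0,0],"gripper":46}
    - {"dp":[0,0,0],"angular":[0,0,0],"gripper":46}
    - {"dp":[0,0,0],"angular":[0,0,0],"gripper":46}
    - {"dp":[0,0,0],"angular":[0,0,0],"gripper":46}

```text
clock: 30.6
position: [0.5635, 0.2598, 0.0766]
ee_rot: [0.709, -0.026, 0.704, 0.028]
contact_force: [0.5, 0.2, -2.2]
width: 0.0489
```

```bash
python3 -c "
from h import *
st();go([.5610,.2540,.0385],.075)"
```

```text
30.6 [0.5635 0.2598 0.0766] x [ 0.008  0.003 -1.   ] z [0.997 0.077 0.008] w 0.04890029111448055 F [ 0.5  0.2 -2.2] q [0.32 0.46 1.63 0.   1.04 0.24]
turn [ 0.001  0.005 -0.002] shift now-axes [ 0.317 -0.048 -0.027] shift after-turn [ 0.317 -0.047 -0.024]
```

Request:
arm_command:
  series:
    - {"dp":[0,-0.048,-0.025],"angular":[0.001,0.005,-0.002],"gripper":46}
    - {"dp":[0.07,0,0],"angular":[0,0,0],"gripper":46}
    - {"dp":[0.1,0,0],"angular":[0,0,0],"gripper":46}
    - {"dp":[0.08,0,0],"angular":[0,0,0],"gripper":46}
    - {"dp":[0.05,0,0],"angular":[0,0,0],"gripper":46}
    - {"dp":[0.01,0,0],"angular":[0,0,0],"gripper":46}
    - {"dp":[0,0,0],"angular":[0,0,0],"gripper":46}
    - {"dp":[0,0,0],"angular":[0,0,0],"gripper":46}

```text
clock: 31.6
position: [0.5611, 0.2532, 0.0381]
ee_rot: [0.707, -0.027, 0.706, 0.026]
contact_force: [0.3, -0.2, -2.7]
width: 0.0491
```

```bash
python3 -c "
from h import *
st();go([.5610,.2540,.0385],.075)"
```

```text
31.6 [0.5611 0.2532 0.0381] x [ 0.001 -0.001 -1.   ] z [0.997 0.075 0.001] w 0.049111224202262604 F [ 0.3 -0.2 -2.7] q [ 0.31  0.49  1.68 -0.    0.97  0.24]
turn [-0.     0.     0.001] shift now-axes [-0.004  0.006 -0.   ] shift after-turn [-0.004  0.006 -0.   ]
```

Request:
arm_command:
  series:
    - {"dp":[0.008,0,0],"angular":[0,0,0],"gripper":46}
    - {"dp":[0,0,0],"angular":[0,0,0],"gripper":46}
    - {"dp":[0,0,0],"angular":[0,0,0],"gripper":60}
    - {"dp":[0,0,0],"angular":[0,0,0],"gripper":72}
    - {"dp":[0,0,0],"angular":[0,0,0],"gripper":72}
    - {"dp":[-0.3,0,0],"angular":[0,0,0],"gripper":72}
    - {"dp":[-0.45,0,0],"angular":[0,0,0],"gripper":72}
    - {"dp":[-0.3,0,0],"angular":[0,0,0],"gripper":72}

```text
clock: 32.6
position: [0.56, 0.2531, 0.1637]
ee_rot: [0.705, -0.027, 0.708, 0.026]
contact_force: [1.3, 0.8, 0.0]
width: 0.0721
```

Run:
```python
from lids import *
st();d=grab("wrist")
lids(d,[(.5696,.1354),(.5656,.1942),(.561,.252),(.6,.357)],rad=.032)
cv2.imwrite("pics/w5.png",d["image"])
go([.5565,.307,.10],.075)
```

```text
32.6 [0.56   0.2531 0.1637] x [-0.004 -0.002 -1.   ] z [ 0.997  0.075 -0.004] w 0.07211185027385277 F [1.3 0.8 0. ] q [ 0.31  0.38  1.52 -0.    1.25  0.24]
(0.5696, 0.1354) centre [0.5694 0.1356] r 0.0251 z 0.0838 tunnel xy of centre [0.001  0.1302] 2046
(0.5656, 0.1942) centre [0.5656 0.1945] r 0.025 z 0.0839 tunnel xy of centre [0.0016 0.1893] 2384
(0.561, 0.252) centre [0.5619 0.2513] r 0.025 z 0.084 tunnel xy of centre [0.0022 0.2463] 2783
(0.6, 0.357) centre [0.5973 0.3678] r 0.0249 z 0.0781 tunnel xy of centre [0.0462 0.3598] 3842
turn [-0.     0.002 -0.   ] shift now-axes [ 0.571  0.445 -0.018] shift after-turn [ 0.571  0.445 -0.016]
```

View pics/w5.png

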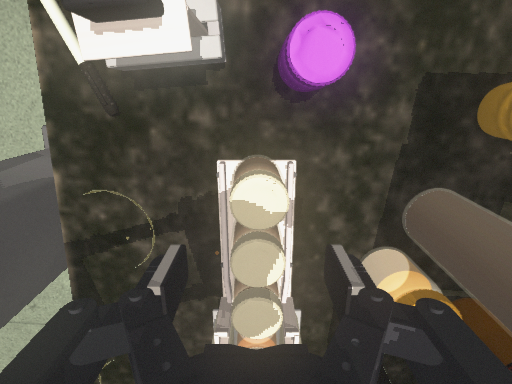

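Request:
arm_command:
  series:
    - {"dp":[0,0.2,0],"angular":[0,0.002,0],"gripper":40}
    - {"dp":[0,0.22,0],"angular":[0,0,0],"gripper":10}
    - {"dp":[0.2,0.02,0],"angular":[0,0,0],"gripper":0}
    - {"dp":[0.3,0,0],"angular":[0,0,0],"gripper":0}
    - {"dp":[0.05,0,0],"angular":[0,0,0],"gripper":0}
    - {"dp":[0,0,0],"angular":[0,0,0],"gripper":0}
    - {"dp":[0,0,0],"angular":[0,0,0],"gripper":0}
    - {"dp":[0,0,0],"angular":[0,0,0],"gripper":0}

```text
clock: 33.65
position: [0.5582, 0.3161, 0.1008]
ee_rot: [0.707, -0.025, 0.706, 0.029]
contact_force: [-0.8, -0.2, -0.2]
width: 0.0002
```

```bash
python3 -c "
from h import *
st();go([.5565,.303,.028],.073)"
```

```text
33.65 [0.5582 0.3161 0.1008] x [ 0.002  0.005 -1.   ] z [0.997 0.076 0.002] w 0.0001542400436737803 F [-0.8 -0.2 -0.2] q [0.4  0.46 1.55 0.   1.12 0.33]
turn [ 0.002  0.002 -0.003] shift now-axes [ 0.606 -0.111 -0.024] shift after-turn [ 0.606 -0.108 -0.022]
```

Request:
arm_command:
  series:
    - {"dp":[0.1,-0.07,-0.02],"angular":[0.002,0.002,-0.003],"gripper":0}
    - {"dp":[0.15,0,0],"angular":[0,0,0],"gripper":0}
    - {"dp":[0.15,0,0],"angular":[0,0,0],"gripper":0}
    - {"dp":[0.1,0,0],"angular":[0,0,0],"gripper":0}
    - {"dp":[0.06,0,0],"angular":[0,0,0],"gripper":0}
    - {"dp":[0,0,0],"angular":[0,0,0],"gripper":0}
    - {"dp":[0,0,0],"angular":[0,0,0],"gripper":0}
    - {"dp":[0,0,0],"angular":[0,0,0],"gripper":0}

```text
clock: 34.65
position: [0.5582, 0.3051, 0.0333]
ee_rot: [0.708, -0.025, 0.705, 0.025]
contact_force: [0.4, 0.6, -0.9]
width: -0.0002
```

```bash
python3 -c "
from h import *
st();go([.5565,.303,.026],.073);go([.5565,.303,.026],.073,.12);print(rot(get_state()['ee_rot'])[:,1])"
```

```text
34.65 [0.5582 0.3051 0.0333] x [ 0.004  0.001 -1.   ] z [0.997 0.071 0.004] w -0.0002367610744675803 F [ 0.4  0.6 -0.9] q [ 0.39  0.52  1.64 -0.    0.98  0.32]
turn [-0.001  0.003 -0.   ] shift now-axes [ 0.061 -0.017 -0.015] shift after-turn [ 0.061 -0.017 -0.015]
turn [-0.001  0.003  0.076] shift now-axes [ 0.061 -0.017 -0.015] shift after-turn [ 0.058 -0.024 -0.015]
[-7.08702579e-02  9.97485515e-01  2.34106334e-04]
```

Request:
arm_command:
  series:
    - {"dp":[0.02,0,-0.01],"angular":[-0.001,0.003,-0.04],"gripper":0}
    - {"dp":[0.03,0,0],"angular":[0,0,-0.036],"gripper":0}
    - {"dp":[0.01,0,0],"angular":[0,0,0],"gripper":0}
    - {"dp":[0,0,0],"angular":[0,0,0],"gripper":0}
    - {"dp":[0.006,-0.05,0],"angular":[0,0,0],"gripper":0}
    - {"dp":[0.006,-0.05,0],"angular":[0,0,0],"gripper":0}
    - {"dp":[0.006,-0.05,0],"angular":[0,0,0],"gripper":0}
    - {"dp":[0,0,0],"angular":[0,0,0],"gripper":0}

```text
clock: 35.65
position: [0.5601, 0.2845, 0.0289]
ee_rot: [0.708, -0.066, 0.703, -0.017]
contact_force: [-0.5, 0.8, -1.1]
width: 0.0001
```

```bash
cat > push.py <<'E'
from h import *
def tun(p): return np.array([[.9974,.072],[-.072,.9974]])@(np.array(p[:2])-[.5785,.0056])
def w(y,x=.001): return np.array([.5785,.0056])+x*np.array([.9974,.072])+y*np.array([-.072,.9974])
if __name__=="__main__":
    import sys
    st();s=get_state();print("tunnel",np.round(tun(s["position"]),4));go([*w(float(sys.argv[1])),.024],.072,-.12)
E
python3 push.py .2
```

```text
35.65 [0.5601 0.2845 0.0289] x [ 0.012 -0.118 -0.993] z [0.998 0.069 0.004] w 0.0001377429557397816 F [-0.5  0.8 -1.1] q [ 0.42  0.54  1.62 -0.13  1.02  0.43]
tunnel [0.0017 0.2795]
turn [-0.002  0.002 -0.001] shift now-axes [ 0.118 -0.653 -0.004] shift after-turn [ 0.119 -0.653 -0.006]
```

Request:
arm_command:
  series:
    - {"dp":[0.03,-0.07,0],"angular":[-0.002,0.002,0],"gripper":0}
    - {"dp":[0.018,-0.07,0],"angular":[0,0,0],"gripper":0}
    - {"dp":[0.012,-0.08,0],"angular":[0,0,0],"gripper":0}
    - {"dp":[0.01,-0.08,0],"angular":[0,0,0],"gripper":0}
    - {"dp":[0.01,-0.08,0],"angular":[0,0,0],"gripper":0}
    - {"dp":[0.01,-0.08,0],"angular":[0,0,0],"gripper":0}
    - {"dp":[0.01,-0.08,0],"angular":[0,0,0],"gripper":0}
    - {"dp":[0,0,0],"angular":[0,0,0],"gripper":0}

```text
clock: 36.65
position: [0.5688, 0.2232, 0.0262]
ee_rot: [0.711, -0.06, 0.7, -0.012]
contact_force: [-0.3, 1.2, 0.5]
width: 0.0
```

```bash
python3 push.py .13; python3 -c "
from h import *
from lids import lids
d=grab('side');cv2.imwrite('pics/s2.png',cv2.resize(d['image'][110:300,140:340],None,fx=3,fy=3))"
```

```text
36.65 [0.5688 0.2232 0.0262] x [ 0.018 -0.101 -0.995] z [0.998 0.069 0.011] w 2.319697495429643e-06 F [-0.3  1.2  0.5] q [ 0.32  0.51  1.68 -0.12  0.96  0.32]
tunnel [0.006  0.2177]
turn [-0.002  0.007 -0.011] shift now-axes [ 0.092 -0.726 -0.04 ] shift after-turn [ 0.106 -0.724 -0.041]
```

View pics/s2.png

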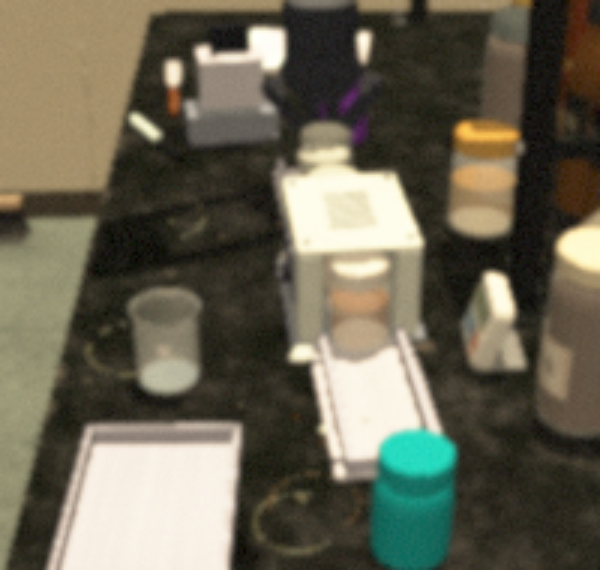

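Request:
arm_command:
  series:
    - {"dp":[0.02,-0.08,-0.02],"angular":[-0.002,0.004,-0.011],"gripper":0}
    - {"dp":[0.014,-0.08,-0.015],"angular":[0,0.003,0],"gripper":0}
    - {"dp":[0.012,-0.08,-0.01],"angular":[0,0,0],"gripper":0}
    - {"dp":[0.01,-0.08,-0.005],"angular":[0,0,0],"gripper":0}
    - {"dp":[0.01,-0.08,-0.005],"angular":[0,0,0],"gripper":0}
    - {"dp":[0.01,-0.08,-0.005],"angular":[0,0,0],"gripper":0}
    - {"dp":[0.01,-0.08,0],"angular":[0,0,0],"gripper":0}
    - {"dp":[0,0,0],"angular":[0,0,0],"gripper":0}

```text
clock: 37.7
position: [0.5734, 0.1695, 0.0261]
ee_rot: [0.714, -0.056, 0.697, -0.009]
contact_force: [0.4, 0.1, -0.4]
width: -0.0002
```

```bash
python3 push.py .11
```

```text
37.7 [0.5734 0.1695 0.0261] x [ 0.027 -0.092 -0.995] z [0.998 0.067 0.021] w -0.0001749351976682715 F [ 0.4  0.1 -0.4] q [ 0.23  0.49  1.73 -0.12  0.92  0.24]
tunnel [0.0067 0.1638]
turn [-0.004  0.013 -0.017] shift now-axes [ 0.058 -0.445 -0.046] shift after-turn [ 0.071 -0.443 -0.048]
```

Request:
arm_command:
  series:
    - {"dp":[0,0,-0.03],"angular":[-0.004,0.008,-0.015],"gripper":0}
    - {"dp":[0.01,-0.05,-0.03],"angular":[0,0.006,0],"gripper":0}
    - {"dp":[0.014,-0.07,-0.015],"angular":[0,0.003,0],"gripper":0}
    - {"dp":[0.01,-0.07,-0.01],"angular":[0,0.002,0],"gripper":0}
    - {"dp":[0.01,-0.07,-0.01],"angular":[0,0,0],"gripper":0}
    - {"dp":[0.01,-0.07,-0.01],"angular":[0,0,0],"gripper":0}
    - {"dp":[0,0,0],"angular":[0,0,0],"gripper":0}
    - {"dp":[0,0,0],"angular":[0,0,0],"gripper":0}

```text
clock: 38.7
position: [0.5635, 0.1409, 0.0257]
ee_rot: [0.704, -0.062, 0.707, -0.012]
contact_force: [0.5, 1.6, 0.1]
width: -0.0003
```

```bash
python3 push.py .096;python3 - <<'E'
from push import *
from lids import lids
lids(grab("side"),[w(-.08),w(-.12),w(-.172)],rad=.03)
E
```

```text
38.7 [0.5635 0.1409 0.0257] x [ 0.    -0.105 -0.995] z [ 0.998  0.07  -0.007] w -0.000296365979769869 F [0.5 1.6 0.1] q [ 0.19  0.48  1.75 -0.13  0.93  0.2 ]
tunnel [-0.0052  0.1361]
turn [-0.001 -0.005 -0.01 ] shift now-axes [ 0.048 -0.331  0.053] shift after-turn [ 0.054 -0.33   0.052]
[ 0.5852574 -0.07412  ] centre [ 0.5846 -0.0745] r 0.0294 z 0.0811 tunnel xy of centre [ 0.0004 -0.0804] 184
[ 0.5881374 -0.114016 ] centre [ 0.588  -0.1137] r 0.0296 z 0.081 tunnel xy of centre [ 0.0008 -0.1197] 222
[ 0.5918814 -0.1658808] centre [ 0.5927 -0.1513] r 0.0227 z 0.0806 tunnel xy of centre [ 0.0027 -0.1575] 203
```

Request:
arm_command:
  series:
    - {"dp":[0,0,0.04],"angular":[-0.001,-0.005,-0.01],"gripper":0}
    - {"dp":[0.012,-0.05,0.012],"angular":[0,0,0],"gripper":0}
    - {"dp":[0.012,-0.06,0],"angular":[0,0,0],"gripper":0}
    - {"dp":[0.01,-0.06,0],"angular":[0,0,0],"gripper":0}
    - {"dp":[0.01,-0.06,0],"angular":[0,0,0],"gripper":0}
    - {"dp":[0,0,0],"angular":[0,0,0],"gripper":0}
    - {"dp":[0,0,0],"angular":[0,0,0],"gripper":0}
    - {"dp":[0,0,0],"angular":[0,0,0],"gripper":0}

```text
clock: 39.75
position: [0.5674, 0.1284, 0.025]
ee_rot: [0.706, -0.057, 0.706, -0.012]
contact_force: [-0.7, 2.3, -0.2]
width: 0.0002
```

```bash
python3 push.py .094;python3 - <<'E'
from push import *
d=grab("side");W=cloud(d)
m=(W[...,2]>.077)&(W[...,2]<.086);P=W[m][:,:2];t=(P-[.5785,.0056])@np.array([[.9974,.072],[-.072,.9974]]).T
t=t[(abs(t[:,0])<.03)&(t[:,1]<-.068)&(t[:,1]>-.25)];print(len(t),np.percentile(t[:,1],[0,1,3,50]))
h,_=np.histogram(t[:,1],bins=np.arange(-.25,-.06,.008));print(h)
E
```

```text
39.75 [0.5674 0.1284 0.025 ] x [ 0.003 -0.098 -0.995] z [ 0.998  0.064 -0.003] w 0.00020881003311304266 F [-0.7  2.3 -0.2] q [ 0.16  0.48  1.75 -0.12  0.92  0.18]
tunnel [-0.0022  0.1233]
turn [-0.005 -0.003 -0.014] shift now-axes [ 0.032 -0.242  0.029] shift after-turn [ 0.037 -0.242  0.027]
509 [-0.18964522 -0.18788799 -0.18562744 -0.13212132]
[ 0  0  0  0  0  0  0 13 46 43 38 42 30 16 37 37 37 37 31  9 31 30 32]
```

Request:
arm_command:
  series:
    - {"dp":[0.008,-0.05,0.02],"angular":[-0.005,-0.003,-0.014],"gripper":0}
    - {"dp":[0.01,-0.06,0.01],"angular":[0,0,0],"gripper":0}
    - {"dp":[0.01,-0.06,0],"angular":[0,0,0],"gripper":0}
    - {"dp":[0.008,-0.06,0],"angular":[0,0,0],"gripper":0}
    - {"dp":[0.008,-0.05,0],"angular":[0,0,0],"gripper":0}
    - {"dp":[0.004,-0.03,0],"angular":[0,0,0],"gripper":0}
    - {"dp":[0,0,0],"angular":[0,0,0],"gripper":0}
    - {"dp":[0,0,0],"angular":[0,0,0],"gripper":0}

```text
clock: 40.8
position: [0.5654, 0.1171, 0.0252]
ee_rot: [0.705, -0.045, 0.708, -0.008]
contact_force: [-0.4, 2.0, 0.9]
width: 0.0002
```

```bash
cat > row.py <<'E'
from push import *
d=grab("side");W=cloud(d)
m=(W[...,2]>.077)&(W[...,2]<.086);P=W[m][:,:2];t=(P-[.5785,.0056])@np.array([[.9974,.072],[-.072,.9974]]).T
t=t[(abs(t[:,0])<.03)&(t[:,1]<-.068)&(t[:,1]>-.25)];print(len(t),np.percentile(t[:,1],[0,1,3,50]))
h,_=np.histogram(t[:,1],bins=np.arange(-.25,-.06,.008));print(h)
E
python3 push.py .088;python3 row.py
```

```text
40.8 [0.5654 0.1171 0.0252] x [-0.002 -0.075 -0.997] z [ 0.999  0.052 -0.006] w 0.00018598597904311096 F [-0.4  2.   0.9] q [ 0.13  0.47  1.77 -0.09  0.92  0.14]
tunnel [-0.0051  0.1122]
turn [-0.012 -0.005 -0.029] shift now-axes [ 0.025 -0.199  0.054] shift after-turn [ 0.034 -0.199  0.05 ]
572 [-0.19931331 -0.19788092 -0.19624978 -0.13801481]
[ 0  0  0  0  0  0 31 42 44 44 41 24 25 35 43 39 34 27  8 38 35 34 28]
```

Request:
arm_command:
  series:
    - {"dp":[0,0,0.045],"angular":[-0.012,-0.005,-0.029],"gripper":0}
    - {"dp":[0.012,-0.1,0.01],"angular":[0,0,0],"gripper":0}
    - {"dp":[0.012,-0.1,0],"angular":[0,0,0],"gripper":0}
    - {"dp":[0,0,0],"angular":[0,0,0],"gripper":0}
    - {"dp":[0,0,0],"angular":[0,0,0],"gripper":0}
    - {"dp":[0,0,0],"angular":[0,0,0],"gripper":0}
    - {"dp":[0,0,0],"angular":[0,0,0],"gripper":0}
    - {"dp":[0,0,0],"angular":[0,0,0],"gripper":0}

```text
clock: 41.85
position: [0.5693, 0.0994, 0.0241]
ee_rot: [0.704, -0.061, 0.707, -0.016]
contact_force: [-0.5, 2.5, 2.4]
width: -0.0001
```

```bash
python3 push.py .088;python3 row.py
```

```text
41.85 [0.5693 0.0994 0.0241] x [-0.    -0.109 -0.994] z [ 0.998  0.064 -0.007] w -0.00014390337283062956 F [-0.5  2.5  2.4] q [ 0.12  0.48  1.76 -0.14  0.92  0.14]
tunnel [-0.0024  0.0942]
turn [-0.004 -0.005 -0.007] shift now-axes [ 0.006 -0.051  0.029] shift after-turn [ 0.007 -0.051  0.029]
651 [-0.21795745 -0.21624306 -0.21349458 -0.15297625]
[ 0  0  0  0 45 46 49 45 41 22 31 42 40 40 36 24 13 42 31 32 31 26 15]
```

Request:
arm_command:
  series:
    - {"dp":[0.004,-0.07,0.015],"angular":[-0.004,-0.005,-0.007],"gripper":0}
    - {"dp":[0,0,0],"angular":[0,0,0],"gripper":0}
    - {"dp":[0,0,0],"angular":[0,0,0],"gripper":0}
    - {"dp":[0,0,0],"angular":[0,0,0],"gripper":0}
    - {"dp":[0,0,0],"angular":[0,0,0],"gripper":0}
    - {"dp":[0,0,0],"angular":[0,0,0],"gripper":0}
    - {"dp":[0,0,0],"angular":[0,0,0],"gripper":0}
    - {"dp":[0,0,0],"angular":[0,0,0],"gripper":0}

```text
clock: 42.9
position: [0.5708, 0.0926, 0.0239]
ee_rot: [0.707, -0.066, 0.704, -0.016]
contact_force: [-0.6, 0.8, 0.6]
width: -0.0002
```

```bash
python3 push.py .088;python3 row.py
```

```text
42.9 [0.5708 0.0926 0.0239] x [ 0.007 -0.116 -0.993] z [ 0.998  0.07  -0.001] w -0.00017750059113058115 F [-0.6  0.8  0.6] q [ 0.11  0.48  1.77 -0.15  0.91  0.14]
tunnel [-0.0014  0.0874]
turn [-0.001 -0.001 -0.002] shift now-axes [-0.001  0.005  0.02 ] shift after-turn [-0.001  0.005  0.02 ]
696 [-0.22463513 -0.22299263 -0.2206896  -0.15643768]
[ 0  0  0 43 49 44 44 43 25 27 42 44 40 37 25  8 41 32 40 34 27 17 34]
```

Request:
arm_command:
  series:
    - {"dp":[-0.02,0.2,0],"angular":[0,0,0],"gripper":0}
    - {"dp":[-0.03,0.3,0],"angular":[0,0,0],"gripper":0}
    - {"dp":[-0.06,0.2,0],"angular":[0,0,0.04],"gripper":0}
    - {"dp":[-0.4,0,0],"angular":[0,0,0.036],"gripper":0}
    - {"dp":[-0.45,0,0],"angular":[0,0,0],"gripper":20}
    - {"dp":[-0.45,0,0],"angular":[0,0,0],"gripper":40}
    - {"dp":[-0.2,0,0],"angular":[0,0,0],"gripper":40}
    - {"dp":[0,0,0],"angular":[0,0,0],"gripper":40}

```text
clock: 43.95
position: [0.566, 0.178, 0.2109]
ee_rot: [0.706, -0.026, 0.707, 0.025]
contact_force: [0.4, 1.1, -1.0]
width: 0.0399
```

Run:
```python
from push import *
from lids import lids
st();d=grab("wrist");cv2.imwrite("pics/w6.png",d["image"]);W=cloud(d)
t=np.stack(np.broadcast_arrays((W[...,0]-.5785)*.9974+(W[...,1]-.0056)*.072,-(W[...,0]-.5785)*.072+(W[...,1]-.0056)*.9974,W[...,2]),-1)
for lo,hi in((.079,.087),(.03,.07)):
    m=(abs(t[...,0])<.027)&(t[...,1]<.13)&(t[...,1]>.0)&(t[...,2]>lo)&(t[...,2]<hi);q=t[m];print(lo,len(q))
    if len(q)>20:
        print(np.percentile(q[:,1],[1,50,99,100]),np.percentile(q[:,0],[1,50,99]));b=q[q[:,1]>np.percentile(q[:,1],97)];print(np.median(b,0))
```

```text
43.95 [0.566  0.178  0.2109] x [-0.002 -0.002 -1.   ] z [ 0.997  0.072 -0.002] w 0.03988754703978395 F [ 0.4  1.1 -1. ] q [ 0.19  0.32  1.5  -0.    1.33  0.12]
0.079 639
[0.05774806 0.0671674  0.07796717 0.07909621] [-0.01837843  0.00336089  0.02574383]
[0.00435689 0.0776006  0.08184492]
0.03 755
[0.05861425 0.07514928 0.07947303 0.08015707] [-0.02121382  0.00230398  0.02608263]
[0.00355123 0.07942386 0.04372621]
```

View pics/w6.png

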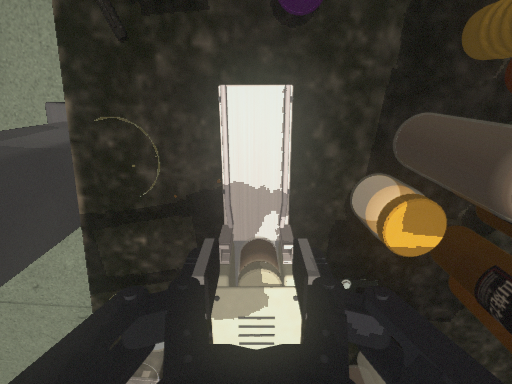

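Request:
arm_command:
  series:
    - {"dp":[-0.2,0.3,-0.2],"angular":[0,0,0],"gripper":40}
    - {"dp":[-0.2,0.3,-0.25],"angular":[0,0,0],"gripper":40}
    - {"dp":[0,0.2,-0.25],"angular":[0.119,0,0],"gripper":40}
    - {"dp":[0,0,0],"angular":[0.119,0,0],"gripper":40}
    - {"dp":[0,0,0],"angular":[0.119,0,0],"gripper":40}
    - {"dp":[0,0,0],"angular":[0.119,0,0],"gripper":40}
    - {"dp":[0,0,0],"angular":[0.119,0,0],"gripper":40}
    - {"dp":[0,0,0],"angular":[0.119,0,0],"gripper":40}

```text
clock: 45.0
position: [0.4655, 0.266, 0.2403]
ee_rot: [0.603, 0.347, 0.616, -0.369]
contact_force: [1.0, 0.3, -0.9]
width: 0.0399
```

Request:
arm_command:
  series:
    - {"dp":[0,0,0],"angular":[0.119,0,0],"gripper":40}
    - {"dp":[0,0,0],"angular":[0.119,0,0],"gripper":40}
    - {"dp":[0,0,0],"angular":[0,0,0],"gripper":40}
    - {"dp":[0,0,0],"angular":[0,0,0],"gripper":40}
    - {"dp":[0,0,0],"angular":[0,0,0],"gripper":40}
    - {"dp":[0,0,0],"angular":[0,0,0],"gripper":40}
    - {"dp":[0,0,0],"angular":[0,0,0],"gripper":40}
    - {"dp":[0,0,0],"angular":[0,0,0],"gripper":40}

```text
clock: 46.0
position: [0.4621, 0.2635, 0.2311]
ee_rot: [0.527, 0.446, 0.54, -0.481]
contact_force: [0.6, -0.8, 0.3]
width: 0.0399
```

Run:
```python
from fin import *
st();d=grab("wrist");fin(d,(.472,.377),.09);go([.472,.377,.2],-1.4158)
```

```text
46.0 [0.4621 0.2635 0.2311] x [-0.046 -0.025 -0.999] z [ 0.141 -0.99   0.018] w 0.03991699414573488 F [ 0.6 -0.8  0.3] q [ 0.39  0.24  1.56 -0.01  1.4   1.82]
fin 986 0.1308 [0.4715 0.3769] [0.046  0.0106] 8.32
turn [-0.009  0.011  0.032] shift now-axes [ 0.231  0.226 -0.929] shift after-turn [ 0.259  0.227 -0.921]
```

Request:
arm_command:
  series:
    - {"dp":[0,0,0],"angular":[-0.009,0.011,0.032],"gripper":40}
    - {"dp":[0,0.07,-0.3],"angular":[0,0,0],"gripper":40}
    - {"dp":[0,0.07,-0.3],"angular":[0,0,0],"gripper":40}
    - {"dp":[0,0.07,-0.3],"angular":[0,0,0],"gripper":40}
    - {"dp":[0,0,0],"angular":[0,0,0],"gripper":40}
    - {"dp":[0.2,0,0],"angular":[0,0,0],"gripper":40}
    - {"dp":[0,0,0],"angular":[0,0,0],"gripper":40}
    - {"dp":[0,0,0],"angular":[0,0,0],"gripper":40}

```text
clock: 47.05
position: [0.4714, 0.3751, 0.2087]
ee_rot: [0.539, 0.461, 0.536, -0.459]
contact_force: [-0.3, -0.2, 0.6]
width: 0.0401
```

Run:
```python
from fin import *
st();d=grab("wrist");fin(d,(.472,.377),.06);go([.4715,.3769,.107],-1.4158)
```

```text
47.05 [0.4714 0.3751 0.2087] x [ 0.005 -0.001 -1.   ] z [ 0.154 -0.988  0.002] w 0.04010825335860774 F [-0.3 -0.2  0.6] q [ 0.56  0.33  1.49 -0.    1.32  1.98]
fin 719 0.1314 [0.4718 0.3775] [0.0456 0.0099] 8.86
turn [-0.     0.001 -0.003] shift now-axes [ 0.846  0.    -0.017] shift after-turn [ 0.846  0.005 -0.016]
```

Request:
arm_command:
  series:
    - {"dp":[0.1,0,-0.016],"angular":[0,0.001,-0.003],"gripper":40}
    - {"dp":[0.25,0,0],"angular":[0,0,0],"gripper":40}
    - {"dp":[0.2,0,0],"angular":[0,0,0],"gripper":40}
    - {"dp":[0.15,0,0],"angular":[0,0,0],"gripper":40}
    - {"dp":[0.05,0,0],"angular":[0,0,0],"gripper":40}
    - {"dp":[0,0,0],"angular":[0,0,0],"gripper":40}
    - {"dp":[0,0,0],"angular":[0,0,0],"gripper":40}
    - {"dp":[0,0,0],"angular":[0,0,0],"gripper":40}

```text
clock: 48.1
position: [0.4736, 0.3773, 0.1185]
ee_rot: [0.537, 0.463, 0.536, -0.458]
contact_force: [0.3, -0.3, -0.3]
width: 0.0402
```

```bash
python3 -c "
from h import *
st();go([.4715,.3769,.1075],-1.4158)"
```

```text
48.1 [0.4736 0.3773 0.1185] x [ 0.006  0.004 -1.   ] z [ 0.152 -0.988 -0.003] w 0.040242706722171416 F [ 0.3 -0.3 -0.3] q [0.56 0.4  1.61 0.   1.12 1.98]
turn [-0.001 -0.002 -0.004] shift now-axes [ 0.091 -0.018  0.001] shift after-turn [ 0.092 -0.018  0.001]
```

Request:
arm_command:
  series:
    - {"dp":[0.05,-0.018,0.001],"angular":[0,-0.002,-0.004],"gripper":40}
    - {"dp":[0.045,0,0],"angular":[0,0,0],"gripper":40}
    - {"dp":[0,0,0],"angular":[0,0,0],"gripper":25}
    - {"dp":[0,0,0],"angular":[0,0,0],"gripper":14}
    - {"dp":[0,0,0],"angular":[0,0,0],"gripper":5}
    - {"dp":[0,0,0],"angular":[0,0,0],"gripper":5}
    - {"dp":[0,0,0],"angular":[0,0,0],"gripper":5}
    - {"dp":[0,0,0],"angular":[0,0,0],"gripper":5}
  grip_force: 50

```text
clock: 49.1
position: [0.4718, 0.3772, 0.1071]
ee_rot: [0.537, 0.461, 0.537, -0.46]
contact_force: [-0.1, -1.2, -0.0]
width: 0.009
```

```bash
python3 -c "
from h import *
st();go([.4715,.3769,.24],-1.4158)"
```

```text
49.1 [0.4718 0.3772 0.1071] x [ 0.001  0.    -1.   ] z [ 0.153 -0.988 -0.   ] w 0.009012271093595252 F [-0.1 -1.2 -0. ] q [ 0.56  0.41  1.63 -0.    1.1   1.98]
turn [-0.001 -0.    -0.001] shift now-axes [-1.107e+00 -2.000e-03  1.000e-03] shift after-turn [-1.107 -0.003  0.002]
```

Request:
arm_command:
  series:
    - {"dp":[-0.08,0,0],"angular":[0,0,0],"gripper":5}
    - {"dp":[-0.12,0,0],"angular":[0,0,0],"gripper":5}
    - {"dp":[-0.12,0,0],"angular":[0,0,0],"gripper":5}
    - {"dp":[-0.2,0,0],"angular":[0,0,0],"gripper":5}
    - {"dp":[-0.3,0,0],"angular":[0,0,0],"gripper":5}
    - {"dp":[-0.3,0,0],"angular":[0,0,0],"gripper":5}
    - {"dp":[0,0,0],"angular":[0.051,0,0],"gripper":5}
    - {"dp":[0,0,0],"angular":[0,0,0],"gripper":5}

```text
clock: 50.1
position: [0.4719, 0.3774, 0.253]
ee_rot: [0.518, 0.484, 0.517, -0.479]
contact_force: [0.0, -0.2, -1.4]
width: 0.0087
```

```bash
python3 -c "
from h import *
st();go([.5731,.0904,.2],-1.496)"
```

```text
50.1 [0.4719 0.3774 0.253 ] x [ 0.006  0.003 -1.   ] z [ 0.072 -0.997 -0.003] w 0.008673913407759859 F [ 0.  -0.2 -1.4] q [ 0.56  0.31  1.41 -0.    1.42  2.06]
turn [-0.002 -0.002 -0.004] shift now-axes [0.438 0.667 2.447] shift after-turn [0.442 0.662 2.448]
```

Request:
arm_command:
  series:
    - {"dp":[0,0.11,0.35],"angular":[-0.002,-0.002,-0.004],"gripper":5}
    - {"dp":[0,0.12,0.4],"angular":[0,0,0],"gripper":5}
    - {"dp":[0,0.12,0.4],"angular":[0,0,0],"gripper":5}
    - {"dp":[0,0.12,0.4],"angular":[0,0,0],"gripper":5}
    - {"dp":[0,0.1,0.4],"angular":[0,0,0],"gripper":5}
    - {"dp":[0,0.1,0.35],"angular":[0,0,0],"gripper":5}
    - {"dp":[0,0,0],"angular":[0,0,0],"gripper":5}
    - {"dp":[0,0,0],"angular":[0,0,0],"gripper":5}

```text
clock: 51.1
position: [0.576, 0.1016, 0.2536]
ee_rot: [0.521, 0.478, 0.522, -0.477]
contact_force: [0.2, 0.1, -0.7]
width: 0.009
```

```bash
python3 -c "
from h import *
st();go([.5731,.0904,.195],-1.496)"
```

```text
51.1 [0.576  0.1016 0.2536] x [-0.001  0.001 -1.   ] z [ 0.088 -0.996 -0.001] w 0.009019082014583278 F [ 0.2  0.1 -0.7] q [0.05 0.28 1.44 0.   1.42 1.54]
turn [ 0.008 -0.001  0.   ] shift now-axes [ 0.488 -0.032  0.091] shift after-turn [ 0.488 -0.031  0.091]
```

Request:
arm_command:
  series:
    - {"dp":[0.1,-0.032,0.091],"angular":[0.008,0,0],"gripper":5}
    - {"dp":[0.15,0,0],"angular":[0,0,0],"gripper":5}
    - {"dp":[0.15,0,0],"angular":[0,0,0],"gripper":5}
    - {"dp":[0.1,0,0],"angular":[0,0,0],"gripper":5}
    - {"dp":[0,0,0],"angular":[0,0,0],"gripper":5}
    - {"dp":[0,0,0],"angular":[0,0,0],"gripper":5}
    - {"dp":[0,0,0],"angular":[0,0,0],"gripper":5}
    - {"dp":[0,0,0],"angular":[0,0,0],"gripper":5}

```text
clock: 52.1
position: [0.5701, 0.0928, 0.191]
ee_rot: [0.52, 0.479, 0.521, -0.479]
contact_force: [-0.8, -0.1, -2.1]
width: 0.009
```

```bash
python3 -c "
from h import *
st();go([.5731,.0904,.175],-1.496)"
```

```text
52.1 [0.5701 0.0928 0.191 ] x [-0.001  0.001 -1.   ] z [ 0.082 -0.997 -0.001] w 0.009002915046122642 F [-0.8 -0.1 -2.1] q [0.04 0.31 1.56 0.   1.27 1.53]
turn [ 0.005 -0.001  0.001] shift now-axes [0.133 0.023 0.022] shift after-turn [0.133 0.023 0.022]
```

Request:
arm_command:
  series:
    - {"dp":[0,0.023,0.022],"angular":[0.005,0,0],"gripper":5}
    - {"dp":[0,0,0],"angular":[0,0,0],"gripper":5}
    - {"dp":[0,0,0],"angular":[0,0,0],"gripper":5}
    - {"dp":[0.05,0,0],"angular":[0,0,0],"gripper":5}
    - {"dp":[0.05,0,0],"angular":[0,0,0],"gripper":5}
    - {"dp":[0,0,0],"angular":[0,0,0],"gripper":5}
    - {"dp":[0,0,0],"angular":[0,0,0],"gripper":5}
    - {"dp":[0,0,0],"angular":[0,0,0],"gripper":5}

```text
clock: 53.1
position: [0.5735, 0.0901, 0.1784]
ee_rot: [0.518, 0.481, 0.518, -0.481]
contact_force: [-0.3, -0.2, -2.3]
width: 0.0089
```

```bash
python3 -c "
from h import *
st();go([.5731,.0904,.16],-1.496)"
```

```text
53.1 [0.5735 0.0901 0.1784] x [-0.001  0.001 -1.   ] z [ 0.073 -0.997 -0.001] w 0.008922178722239505 F [-0.3 -0.2 -2.3] q [0.04 0.32 1.58 0.   1.25 1.53]
turn [-0.001 -0.     0.001] shift now-axes [ 0.153 -0.003 -0.002] shift after-turn [ 0.153 -0.003 -0.003]
```

Aligned to 0.4 mm; descend into the grooves.

Request:
arm_command:
  series:
    - {"dp":[0.05,-0.003,-0.002],"angular":[-0.001,0,0],"gripper":5}
    - {"dp":[0.05,0,0],"angular":[0,0,0],"gripper":5}
    - {"dp":[0.05,0,0],"angular":[0,0,0],"gripper":5}
    - {"dp":[0.05,0,0],"angular":[0,0,0],"gripper":5}
    - {"dp":[0.05,0,0],"angular":[0,0,0],"gripper":5}
    - {"dp":[0,0,0],"angular":[0,0,0],"gripper":5}
    - {"dp":[0,0,0],"angular":[0,0,0],"gripper":5}
    - {"dp":[0,0,0],"angular":[0,0,0],"gripper":5}

```text
clock: 54.1
position: [0.5731, 0.0904, 0.1461]
ee_rot: [0.518, 0.481, 0.519, -0.481]
contact_force: [-0.3, 0.8, -1.3]
width: 0.0092
```

```bash
python3 -c "
from h import *
st();go([.5731,.0904,.1075],-1.496)"
```

```text
54.1 [0.5731 0.0904 0.1461] x [-0.001  0.001 -1.   ] z [ 0.075 -0.997 -0.001] w 0.00917618135815872 F [-0.3  0.8 -1.3] q [0.04 0.34 1.63 0.   1.17 1.53]
turn [ 0.    -0.     0.001] shift now-axes [0.322 0.001 0.   ] shift after-turn [ 0.322  0.    -0.   ]
```

Request:
arm_command:
  series:
    - {"dp":[0.06,0,0],"angular":[0,0,0],"gripper":5}
    - {"dp":[0.06,0,0],"angular":[0,0,0],"gripper":5}
    - {"dp":[0.06,0,0],"angular":[0,0,0],"gripper":5}
    - {"dp":[0.06,0,0],"angular":[0,0,0],"gripper":5}
    - {"dp":[0.06,0,0],"angular":[0,0,0],"gripper":5}
    - {"dp":[0.05,0,0],"angular":[0,0,0],"gripper":5}
    - {"dp":[0,0,0],"angular":[0,0,0],"gripper":5}
    - {"dp":[0,0,0],"angular":[0,0,0],"gripper":5}

```text
clock: 55.1
position: [0.5747, 0.0905, 0.1085]
ee_rot: [0.52, 0.482, 0.517, -0.479]
contact_force: [0.6, -0.1, -1.9]
width: 0.0089
```

```bash
python3 -c "
from h import *
st();go([.5731,.0904,.1065],-1.496)"
```

```text
55.1 [0.5747 0.0905 0.1085] x [ 0.005  0.001 -1.   ] z [ 0.075 -0.997 -0.   ] w 0.00888886082134317 F [ 0.6 -0.1 -1.9] q [0.04 0.38 1.68 0.   1.08 1.53]
turn [ 0.    -0.    -0.003] shift now-axes [ 0.017 -0.013 -0.   ] shift after-turn [ 0.017 -0.013 -0.   ]
```

Nearly down; lower the last 2 mm, release, lift.

Request:
arm_command:
  series:
    - {"dp":[0.02,-0.013,0],"angular":[0,0,-0.003],"gripper":5}
    - {"dp":[0,0,0],"angular":[0,0,0],"gripper":5}
    - {"dp":[0,0,0],"angular":[0,0,0],"gripper":5}
    - {"dp":[0,0,0],"angular":[0,0,0],"gripper":15}
    - {"dp":[0,0,0],"angular":[0,0,0],"gripper":40}
    - {"dp":[0,0,0],"angular":[0,0,0],"gripper":40}
    - {"dp":[-0.2,0,0],"angular":[0,0,0],"gripper":40}
    - {"dp":[-0.4,0,0],"angular":[0,0,0],"gripper":40}

```text
clock: 56.1
position: [0.5708, 0.0902, 0.1744]
ee_rot: [0.516, 0.479, 0.521, -0.483]
contact_force: [0.5, 0.0, 0.7]
width: 0.0401
```

Request:
arm_command:
  series:
    - {"dp":[-0.4,0,0],"angular":[0,0,0],"gripper":40}
    - {"dp":[-0.3,0,0],"angular":[0,0,0],"gripper":40}
    - {"dp":[0,0,0],"angular":[0,0,0],"gripper":60}
    - {"dp":[0,0,0],"angular":[0,0,0],"gripper":75}
    - {"dp":[0,0,0],"angular":[0,0,0],"gripper":75}
    - {"dp":[0,0,0],"angular":[0,0,0],"gripper":75}
    - {"dp":[0,0,0],"angular":[0,0,0],"gripper":75}
    - {"dp":[0,0,0],"angular":[0,0,0],"gripper":75}

```text
clock: 57.1
position: [0.571, 0.0901, 0.2592]
ee_rot: [0.515, 0.478, 0.521, -0.484]
contact_force: [-0.2, -0.6, 0.1]
width: 0.0747
```

Run:
```python
from fin import *
from lids import lids
from push import w
st();d=grab("wrist");fin(d,(.5722,.0909),.05);cv2.imwrite("pics/w7.png",d["image"])
W=cloud(d);m=(abs(W[...,1]+.12)<.13)&(abs(W[...,0]-.59)<.035)&(W[...,2]>.07)&(W[...,2]<.087)&(W[...,1]<-.075)
print(m.sum());
lids(d,[w(-.197),w(-.146),w(-.097)],rad=.027)
go([*w(-.197),.17],.075)
```

```text
57.1 [0.571  0.0901 0.2592] x [-0.012  0.    -1.   ] z [ 0.075 -0.997 -0.001] w 0.07471301776374023 F [-0.2 -0.6  0.1] q [0.04 0.27 1.44 0.   1.44 1.53]
fin 473 0.1314 [0.5747 0.091 ] [0.0454 0.0089] 4.23
3937
[ 0.5936814 -0.1908158] centre [ 0.5948 -0.1887] r 0.0251 z 0.0797 tunnel xy of centre [ 0.002 -0.195] 1005
[ 0.5900094 -0.1399484] centre [ 0.5919 -0.1395] r 0.0268 z 0.08 tunnel xy of centre [ 0.0028 -0.1457] 1488
[ 0.5864814 -0.0910758] centre [ 0.5829 -0.0923] r 0.0246 z 0.0801 tunnel xy of centre [-0.0027 -0.098 ] 1309
turn [-1.    -0.006  0.005] shift now-axes [0.741 0.021 2.349] shift after-turn [ 0.743 -2.349  0.013]
```

Request:
arm_command:
  series:
    - {"dp":[0,0,0.4],"angular":[0,-0.006,0.005],"gripper":80}
    - {"dp":[0,0,0.45],"angular":[0,0,0],"gripper":80}
    - {"dp":[0,0,0.45],"angular":[0,0,0],"gripper":80}
    - {"dp":[0,0,0.45],"angular":[0,0,0],"gripper":80}
    - {"dp":[0,0,0.25],"angular":[-0.119,0,0],"gripper":80}
    - {"dp":[0,0,0],"angular":[-0.119,0,0],"gripper":80}
    - {"dp":[0,0,0],"angular":[-0.119,0,0],"gripper":80}
    - {"dp":[0,0,0],"angular":[-0.119,0,0],"gripper":80}

```text
clock: 58.15
position: [0.5909, -0.1573, 0.2599]
ee_rot: [0.661, 0.25, 0.66, -0.256]
contact_force: [-0.3, 0.5, -0.1]
width: 0.0798
```

Request:
arm_command:
  series:
    - {"dp":[0,0,0],"angular":[-0.119,0,0],"gripper":80}
    - {"dp":[0,0,0],"angular":[-0.119,0,0],"gripper":80}
    - {"dp":[0,0,0],"angular":[-0.119,0,0],"gripper":80}
    - {"dp":[0,0,0],"angular":[-0.119,0,0],"gripper":80}
    - {"dp":[0,0,0],"angular":[-0.05,0,0],"gripper":80}
    - {"dp":[0,0,0],"angular":[0,0,0],"gripper":80}
    - {"dp":[0,0,0],"angular":[0,0,0],"gripper":80}
    - {"dp":[0,0,0],"angular":[0,0,0],"gripper":80}

```text
clock: 59.15
position: [0.5909, -0.1576, 0.2595]
ee_rot: [0.705, -0.037, 0.707, 0.031]
contact_force: [-0.5, 0.4, -0.0]
width: 0.08
```

```bash
cat > blobs.py <<'E'
from push import *
def blobs(d,x0,x1,y0,y1,z0,z1):
    W=cloud(d);m=((W[...,0]>x0)&(W[...,0]<x1)&(W[...,1]>y0)&(W[...,1]<y1)&(W[...,2]>z0)&(W[...,2]<z1)).astype(np.uint8)
    m=cv2.morphologyEx(m,cv2.MORPH_OPEN,np.ones((3,3)))
    n,l,s,_=cv2.connectedComponentsWithStats(m)
    for k in range(1,n):
        if s[k,4]<150: continue
        p=W[l==k];o,r=cv2.minEnclosingCircle(p[:,:2].astype(np.float32));print("px",s[k].tolist(),"centre",np.round(o,4),"r",round(r,4),"z",np.round(np.median(p[:,2]),4))
if __name__=="__main__":
    st();d=grab("wrist");blobs(d,.54,.64,-.26,-.072,.074,.087)
    import sys
    if len(sys.argv)>1: cv2.imwrite(sys.argv[1],d["image"])
    go([*w(-.196),.17],.075)
E
python3 blobs.py pics/w8.png
```

```text
59.15 [ 0.5909 -0.1576  0.2595] x [-0.002 -0.008 -1.   ] z [ 0.995  0.097 -0.003] w 0.08003539168595174 F [-0.5  0.4 -0. ] q [-0.37  0.32  1.37 -0.01  1.45 -0.47]
px [232, 88, 45, 45, 1631] centre [ 0.5823 -0.0928] r 0.0244 z 0.0801
px [237, 136, 46, 82, 2741] centre [ 0.5955 -0.1681] r 0.0487 z 0.0801
turn [ 0.014 -0.002  0.005] shift now-axes [ 0.748 -0.263 -0.002] shift after-turn [ 0.746 -0.269  0.002]
```

View pics/w8.png

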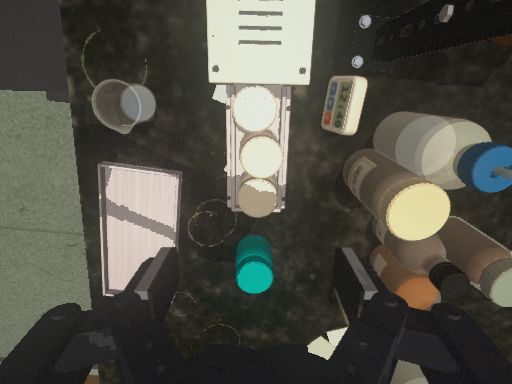

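Run:
```python
from push import *
from lids import lids
d=grab("wrist");W=cloud(d)
for y0 in np.arange(-.26,-.06,.04):
    m=(W[...,1]>y0)&(W[...,1]<y0+.04)&(W[...,2]>.022)&(W[...,0]>.625)&(W[...,0]<.8);p=W[m];print(round(y0,2),len(p),np.round(np.percentile(p[:,0],1),3) if len(p)>10 else "")
lids(d,[(.5925,-.192),(.597,-.143),(.5823,-.0928)],z0=.076,rad=.0255)
d=dict(np.load("w1.npz"));W=cloud(d);m=(abs(W[...,1]+.19)<.05)&(W[...,0]>.35)&(W[...,0]<.52)&(W[...,2]>.013)&(W[...,2]<.024);print("tray near wall y",np.nanmax(W[m][:,1]),W[m][:,0].min(),W[m][:,0].max())
d=grab("wrist");W=cloud(d);m=(W[...,1]<-.15)&(W[...,1]>-.45)&(W[...,0]>.35)&(W[...,0]<.52)&(W[...,2]>.013)&(W[...,2]<.024);r=cv2.minAreaRect(W[m][:,:2].astype(np.float32));print("tray",r)
m=(abs(W[...,0]-.427)<.03)&(abs(W[...,1]+.29)<.05);print("floor",np.nanmedian(W[m][:,2]))
go([.594,-.19,.11],.075)
```

```text
-0.26 2262 0.771
-0.22 943 0.716
-0.18 11675 0.627
-0.14 9908 0.626
-0.1 3579 0.633
(0.5925, -0.192) centre [ 0.5939 -0.1917] r 0.0251 z 0.0802 tunnel xy of centre [ 0.0009 -0.1979] 1240
(0.597, -0.143) centre [ 0.5952 -0.144 ] r 0.0245 z 0.0802 tunnel xy of centre [ 0.0058 -0.1504] 1432
(0.5823, -0.0928) centre [ 0.5825 -0.0922] r 0.0249 z 0.0801 tunnel xy of centre [-0.003  -0.0978] 1702
tray near wall y -0.18562333346999 0.37696528196165713 0.488501372911467
tray ((0.42930009961128235, -0.2960650622844696), (0.21576987206935883, 0.11055891960859299), 87.58541870117188)
floor 0.0039036246493606153
turn [ 0.015 -0.002  0.005] shift now-axes [ 1.249 -0.261  0.002] shift after-turn [ 1.246 -0.271  0.005]
```

Request:
arm_command:
  series:
    - {"dp":[0.2,-0.13,0],"angular":[0.015,-0.002,0.005],"gripper":72}
    - {"dp":[0.25,-0.13,0],"angular":[0,0,0],"gripper":72}
    - {"dp":[0.3,0,0],"angular":[0,0,0],"gripper":72}
    - {"dp":[0.3,0,0],"angular":[0,0,0],"gripper":72}
    - {"dp":[0.2,0,0],"angular":[0,0,0],"gripper":72}
    - {"dp":[0,0,0],"angular":[0,0,0],"gripper":72}
    - {"dp":[0,0,0],"angular":[0,0,0],"gripper":72}
    - {"dp":[0,0,0],"angular":[0,0,0],"gripper":72}

```text
clock: 60.3
position: [0.5968, -0.1911, 0.1092]
ee_rot: [0.709, -0.027, 0.704, 0.024]
contact_force: [0.1, 0.3, 0.1]
width: 0.072
```

```bash
python3 -c "
from h import *
st();go([.5939,-.1917,.037],.075)"
```

```text
60.3 [ 0.5968 -0.1911  0.1092] x [ 0.008 -0.003 -1.   ] z [0.997 0.072 0.008] w 0.07204235649615941 F [0.1 0.3 0.1] q [-0.42  0.43  1.58  0.    1.12 -0.49]
turn [-0.002  0.005  0.002] shift now-axes [ 0.602 -0.001 -0.029] shift after-turn [ 0.602 -0.003 -0.025]
```

Request:
arm_command:
  series:
    - {"dp":[0.08,-0.002,-0.027],"angular":[-0.002,0.005,0.002],"gripper":72}
    - {"dp":[0.2,0,0],"angular":[0,0,0],"gripper":72}
    - {"dp":[0.2,0,0],"angular":[0,0,0],"gripper":72}
    - {"dp":[0.13,0,0],"angular":[0,0,0],"gripper":72}
    - {"dp":[0.02,0,0],"angular":[0,0,0],"gripper":60}
    - {"dp":[0,0,0],"angular":[0,0,0],"gripper":48}
    - {"dp":[0,0,0],"angular":[0,0,0],"gripper":46}
    - {"dp":[0,0,0],"angular":[0,0,0],"gripper":46}
  grip_force: 40

```text
clock: 61.3
position: [0.5968, -0.1933, 0.036]
ee_rot: [0.709, -0.029, 0.704, 0.025]
contact_force: [0.6, -0.3, -0.7]
width: 0.0483
```

```bash
python3 -c "
from h import *
st();go([.4263,-.361,.15],-.04)"
```

```text
61.3 [ 0.5968 -0.1933  0.036 ] x [ 0.008 -0.005 -1.   ] z [0.997 0.076 0.008] w 0.04826704435496457 F [ 0.6 -0.3 -0.7] q [-0.42  0.51  1.66 -0.    0.96 -0.5 ]
turn [0.074 0.005 0.003] shift now-axes [-0.955 -1.291 -1.515] shift after-turn [-0.95  -1.454 -1.364]
```

Request:
arm_command:
  series:
    - {"dp":[-0.1,0,0],"angular":[0,0.005,0.003],"gripper":46}
    - {"dp":[-0.4,0,0],"angular":[0,0,0],"gripper":46}
    - {"dp":[-0.4,0,0],"angular":[0,0,0],"gripper":46}
    - {"dp":[-0.05,-0.3,-0.35],"angular":[0,0,0],"gripper":46}
    - {"dp":[0,-0.33,-0.38],"angular":[0,0,0],"gripper":46}
    - {"dp":[0,-0.33,-0.38],"angular":[0,0,0],"gripper":46}
    - {"dp":[0,-0.3,-0.33],"angular":[0,0,0],"gripper":46}
    - {"dp":[0,0,0],"angular":[0,0,0],"gripper":46}

```text
clock: 62.3
position: [0.4333, -0.3636, 0.1561]
ee_rot: [0.708, -0.031, 0.705, 0.025]
contact_force: [-0.1, -0.3, -1.9]
width: 0.0483
```

Request:
arm_command:
  series:
    - {"dp":[0,0,0],"angular":[0,0,0],"gripper":46}
    - {"dp":[0,0,0],"angular":[0,0,0],"gripper":46}
    - {"dp":[0.1,0,0],"angular":[0,0,0],"gripper":46}
    - {"dp":[0.1,0,0],"angular":[0,0,0],"gripper":46}
    - {"dp":[0,0,0],"angular":[0,0,0],"gripper":46}
    - {"dp":[0,0,0],"angular":[0,0,0],"gripper":46}
    - {"dp":[0,0,0],"angular":[0,0,0],"gripper":46}
    - {"dp":[0,0,0],"angular":[0,0,0],"gripper":46}

```text
clock: 63.3
position: [0.436, -0.3602, 0.1298]
ee_rot: [0.708, -0.032, 0.705, 0.028]
contact_force: [0.1, -0.2, -0.7]
width: 0.0481
```

```bash
python3 -c "
from h import *
st();go([.4263,-.361,.06],.06)"
```

```text
63.3 [ 0.436  -0.3602  0.1298] x [ 0.004 -0.006 -1.   ] z [0.996 0.085 0.003] w 0.04805040960732417 F [ 0.1 -0.2 -0.7] q [-0.81  0.33  1.69 -0.    1.11 -0.9 ]
turn [0.016 0.002 0.004] shift now-axes [ 0.581  0.004 -0.083] shift after-turn [ 0.581 -0.002 -0.081]
```

Request:
arm_command:
  series:
    - {"dp":[0.08,0,-0.08],"angular":[0.016,0.002,0.004],"gripper":46}
    - {"dp":[0.15,0,0],"angular":[0,0,0],"gripper":46}
    - {"dp":[0.2,0,0],"angular":[0,0,0],"gripper":46}
    - {"dp":[0.15,0,0],"angular":[0,0,0],"gripper":46}
    - {"dp":[0.08,0,0],"angular":[0,0,0],"gripper":46}
    - {"dp":[0.03,0,0],"angular":[0,0,0],"gripper":46}
    - {"dp":[0,0,0],"angular":[0,0,0],"gripper":46}
    - {"dp":[0,0,0],"angular":[0,0,0],"gripper":46}

```text
clock: 64.3
position: [0.4233, -0.3626, 0.0444]
ee_rot: [0.707, -0.019, 0.707, 0.018]
contact_force: [0.3, -0.5, -0.8]
width: 0.0481
```

```bash
python3 -c "
from h import *
st();go([.4263,-.361,.034],.06)"
```

```text
64.3 [ 0.4233 -0.3626  0.0444] x [-0.    -0.001 -1.   ] z [ 0.999  0.053 -0.   ] w 0.048142821277400424 F [ 0.3 -0.5 -0.8] q [-0.83  0.42  1.81 -0.    0.92 -0.88]
turn [-0.005 -0.     0.001] shift now-axes [0.087 0.012 0.026] shift after-turn [0.087 0.012 0.026]
```

Request:
arm_command:
  series:
    - {"dp":[0.04,0,0.02],"angular":[0,0,0],"gripper":46}
    - {"dp":[0.04,0,0],"angular":[0,0,0],"gripper":46}
    - {"dp":[0.012,0,0],"angular":[0,0,0],"gripper":46}
    - {"dp":[0,0,0],"angular":[0,0,0],"gripper":46}
    - {"dp":[0,0,0],"angular":[0,0,0],"gripper":46}
    - {"dp":[0,0,0],"angular":[0,0,0],"gripper":46}
    - {"dp":[0,0,0],"angular":[0,0,0],"gripper":46}
    - {"dp":[0,0,0],"angular":[0,0,0],"gripper":46}

```text
clock: 65.3
position: [0.4266, -0.363, 0.0338]
ee_rot: [0.707, -0.02, 0.706, 0.018]
contact_force: [-0.1, 0.7, -2.4]
width: 0.0482
```

```bash
python3 -c "
from h import *
st()"
```

```text
65.3 [ 0.4266 -0.363   0.0338] x [ 0.002 -0.003 -1.   ] z [0.999 0.053 0.001] w 0.04821668000372611 F [-0.1  0.7 -2.4] q [-0.83  0.43  1.81 -0.    0.89 -0.88]
```

Lower 1 mm, release, lift and head back toward warm_2.

Request:
arm_command:
  series:
    - {"dp":[0.01,0,0],"angular":[0,0,0],"gripper":46}
    - {"dp":[0,0,0],"angular":[0,0,0],"gripper":46}
    - {"dp":[0,0,0],"angular":[0,0,0],"gripper":56}
    - {"dp":[0,0,0],"angular":[0,0,0],"gripper":66}
    - {"dp":[0,0,0],"angular":[0,0,0],"gripper":66}
    - {"dp":[-0.3,0,0],"angular":[0,0,0],"gripper":66}
    - {"dp":[-0.45,0,0],"angular":[0,0,0],"gripper":66}
    - {"dp":[-0.45,0,0],"angular":[0,0,0],"gripper":72}

```text
clock: 66.3
position: [0.4245, -0.3607, 0.1758]
ee_rot: [0.705, -0.017, 0.709, 0.021]
contact_force: [0.1, -0.4, -0.1]
width: 0.0718
```

```bash
python3 -c "
from h import *
from lids import lids
st();lids(grab('wrist'),[(.426,-.362)],rad=.035);go([.5952,-.144,.13],.075)"
```

```text
66.3 [ 0.4245 -0.3607  0.1758] x [-0.006  0.005 -1.   ] z [ 0.999  0.053 -0.005] w 0.07179758404367557 F [ 0.1 -0.4 -0.1] q [-0.83  0.29  1.63 -0.    1.23 -0.88]
(0.426, -0.362) centre [ 0.425  -0.3626] r 0.0246 z 0.078 tunnel xy of centre [-0.1804 -0.3557] 2325
turn [-0.014  0.002  0.004] shift now-axes [0.442 1.759 1.491] shift after-turn [0.447 1.723 1.53 ]
```

Request:
arm_command:
  series:
    - {"dp":[0,0.35,0.3],"angular":[-0.014,0.002,0.004],"gripper":72}
    - {"dp":[0,0.38,0.33],"angular":[0,0,0],"gripper":72}
    - {"dp":[0,0.38,0.33],"angular":[0,0,0],"gripper":72}
    - {"dp":[0,0.38,0.33],"angular":[0,0,0],"gripper":72}
    - {"dp":[0,0.25,0.24],"angular":[0,0,0],"gripper":72}
    - {"dp":[0.15,0,0],"angular":[0,0,0],"gripper":72}
    - {"dp":[0.2,0,0],"angular":[0,0,0],"gripper":72}
    - {"dp":[0,0,0],"angular":[0,0,0],"gripper":72}

```text
clock: 67.35
position: [0.6048, -0.1383, 0.1431]
ee_rot: [0.71, -0.029, 0.703, 0.024]
contact_force: [0.6, 0.5, 0.2]
width: 0.072
```

```bash
python3 -c "
from h import *
from lids import lids
st();lids(grab('wrist'),[(.5952,-.144),(.5825,-.0922)],z0=.076,rad=.0275);go([.595,-.144,.036],.075)"
```

```text
67.35 [ 0.6048 -0.1383  0.1431] x [ 0.01  -0.007 -1.   ] z [0.997 0.074 0.01 ] w 0.07203208550345609 F [0.6 0.5 0.2] q [-0.34  0.4   1.55 -0.    1.18 -0.41]
(0.5952, -0.144) centre [ 0.5939 -0.147 ] r 0.0246 z 0.08 tunnel xy of centre [ 0.0042 -0.1534] 2900
(0.5825, -0.0922) centre [ 0.5835 -0.0927] r 0.0246 z 0.0801 tunnel xy of centre [-0.0021 -0.0984] 3688
turn [-0.     0.008  0.006] shift now-axes [ 0.903 -0.029 -0.103] shift after-turn [ 0.904 -0.037 -0.092]
```

Request:
arm_command:
  series:
    - {"dp":[0.05,-0.06,-0.1],"angular":[0,0.008,0.006],"gripper":72}
    - {"dp":[0,0,0],"angular":[0,0,0],"gripper":72}
    - {"dp":[0.2,0,0],"angular":[0,0,0],"gripper":72}
    - {"dp":[0.1,0,0],"angular":[0,0,0],"gripper":72}
    - {"dp":[0,0,0],"angular":[0,0,0],"gripper":72}
    - {"dp":[0,0,0],"angular":[0,0,0],"gripper":72}
    - {"dp":[0,0,0],"angular":[0,0,0],"gripper":72}
    - {"dp":[0,0,0],"angular":[0,0,0],"gripper":72}

```text
clock: 68.4
position: [0.5967, -0.1507, 0.1074]
ee_rot: [0.71, -0.026, 0.703, 0.024]
contact_force: [1.3, -0.1, -0.1]
width: 0.0719
```

```bash
python3 -c "
from h import *
st();go([.594,-.147,.036],.075)"
```

```text
68.4 [ 0.5967 -0.1507  0.1074] x [ 0.009 -0.003 -1.   ] z [0.997 0.071 0.009] w 0.07193406737519281 F [ 1.3 -0.1 -0.1] q [-0.36  0.42  1.61  0.    1.1  -0.43]
turn [-0.002  0.006  0.002] shift now-axes [ 0.595  0.034 -0.026] shift after-turn [ 0.595  0.032 -0.02 ]
```

Request:
arm_command:
  series:
    - {"dp":[0.08,0.03,-0.023],"angular":[-0.002,0.006,0.002],"gripper":72}
    - {"dp":[0.2,0,0],"angular":[0,0,0],"gripper":72}
    - {"dp":[0.2,0,0],"angular":[0,0,0],"gripper":72}
    - {"dp":[0.12,0,0],"angular":[0,0,0],"gripper":72}
    - {"dp":[0.02,0,0],"angular":[0,0,0],"gripper":60}
    - {"dp":[0,0,0],"angular":[0,0,0],"gripper":48}
    - {"dp":[0,0,0],"angular":[0,0,0],"gripper":46}
    - {"dp":[0,0,0],"angular":[0,0,0],"gripper":46}
  grip_force: 40

```text
clock: 69.4
position: [0.5942, -0.1465, 0.0317]
ee_rot: [0.707, -0.027, 0.706, 0.026]
contact_force: [-0.0, -0.2, -1.8]
width: 0.0485
```

```bash
python3 -c "
from h import *
st();go([.429,-.296,.15],.06)"
```

```text
69.4 [ 0.5942 -0.1465  0.0317] x [ 0.001 -0.001 -1.   ] z [0.997 0.076 0.001] w 0.0485121583287666 F [-0.  -0.2 -1.8] q [-0.36  0.5   1.69 -0.    0.95 -0.43]
turn [0.01 0.   0.  ] shift now-axes [-0.986 -1.139 -1.466] shift after-turn [-0.986 -1.161 -1.449]
```

Request:
arm_command:
  series:
    - {"dp":[-0.1,0,0],"angular":[0,0,0],"gripper":46}
    - {"dp":[-0.45,0,0],"angular":[0,0,0],"gripper":46}
    - {"dp":[-0.42,0,0],"angular":[0,0,0],"gripper":46}
    - {"dp":[-0.05,-0.28,-0.36],"angular":[0,0,0],"gripper":46}
    - {"dp":[0,-0.29,-0.38],"angular":[0,0,0],"gripper":46}
    - {"dp":[0,-0.29,-0.38],"angular":[0,0,0],"gripper":46}
    - {"dp":[0,-0.26,-0.34],"angular":[0.01,0,0],"gripper":46}
    - {"dp":[0,0,0],"angular":[0,0,0],"gripper":46}

```text
clock: 70.4
position: [0.4287, -0.2994, 0.1658]
ee_rot: [0.711, -0.026, 0.703, 0.018]
contact_force: [0.4, 0.7, -1.2]
width: 0.0493
```

Request:
arm_command:
  series:
    - {"dp":[0,0,0],"angular":[0,0,0],"gripper":46}
    - {"dp":[0,0,0],"angular":[0,0,0],"gripper":46}
    - {"dp":[0.1,0,0],"angular":[0,0,0],"gripper":46}
    - {"dp":[0.1,0,0],"angular":[0,0,0],"gripper":46}
    - {"dp":[0,0,0],"angular":[0,0,0],"gripper":46}
    - {"dp":[0,0,0],"angular":[0,0,0],"gripper":46}
    - {"dp":[0,0,0],"angular":[0,0,0],"gripper":46}
    - {"dp":[0,0,0],"angular":[0,0,0],"gripper":46}

```text
clock: 71.4
position: [0.432, -0.2969, 0.1405]
ee_rot: [0.711, -0.027, 0.702, 0.02]
contact_force: [-0.8, -0.1, -1.7]
width: 0.0484
```

```bash
python3 -c "
from h import *
st();go([.429,-.295,.030],.06)"
```

```text
71.4 [ 0.432  -0.2969  0.1405] x [ 0.014 -0.009 -1.   ] z [0.998 0.067 0.013] w 0.048352004338398494 F [-0.8 -0.1 -1.7] q [-0.74  0.26  1.77  0.    1.1  -0.81]
turn [0.004 0.008 0.006] shift now-axes [ 0.92   0.027 -0.035] shift after-turn [ 0.921  0.018 -0.024]
```

Request:
arm_command:
  series:
    - {"dp":[0.08,0.02,-0.028],"angular":[0.004,0.008,0.006],"gripper":46}
    - {"dp":[0.2,0,0],"angular":[0,0,0],"gripper":46}
    - {"dp":[0.2,0,0],"angular":[0,0,0],"gripper":46}
    - {"dp":[0.2,0,0],"angular":[0,0,0],"gripper":46}
    - {"dp":[0.12,0,0],"angular":[0,0,0],"gripper":46}
    - {"dp":[0.04,0,0],"angular":[0,0,0],"gripper":46}
    - {"dp":[0,0,0],"angular":[0,0,0],"gripper":46}
    - {"dp":[0,0,0],"angular":[0,0,0],"gripper":46}

```text
clock: 72.4
position: [0.4289, -0.296, 0.0368]
ee_rot: [0.707, -0.021, 0.707, 0.02]
contact_force: [0.2, 0.2, -1.2]
width: 0.0485
```

```bash
python3 -c "
from h import *
st();go([.429,-.295,.030],.06)"
```

```text
72.4 [ 0.4289 -0.296   0.0368] x [ 0.001 -0.001 -1.   ] z [0.998 0.059 0.001] w 0.048500384778770673 F [ 0.2  0.2 -1.2] q [-0.74  0.38  1.9  -0.    0.86 -0.8 ]
turn [-0.001  0.     0.001] shift now-axes [0.056 0.008 0.001] shift after-turn [0.056 0.008 0.001]
```

Request:
arm_command:
  series:
    - {"dp":[0.04,0,0],"angular":[0,0,0],"gripper":46}
    - {"dp":[0.02,0,0],"angular":[0,0,0],"gripper":46}
    - {"dp":[0.012,0,0],"angular":[0,0,0],"gripper":46}
    - {"dp":[0,0,0],"angular":[0,0,0],"gripper":46}
    - {"dp":[0,0,0],"angular":[0,0,0],"gripper":56}
    - {"dp":[0,0,0],"angular":[0,0,0],"gripper":66}
    - {"dp":[0,0,0],"angular":[0,0,0],"gripper":66}
    - {"dp":[-0.3,0,0],"angular":[0,0,0],"gripper":66}

```text
clock: 73.4
position: [0.4284, -0.2956, 0.0639]
ee_rot: [0.707, -0.021, 0.707, 0.021]
contact_force: [0.1, -0.8, 0.4]
width: 0.0661
```

Request:
arm_command:
  series:
    - {"dp":[-0.45,0,0],"angular":[0,0,0],"gripper":66}
    - {"dp":[-0.45,0,0],"angular":[0,0,0],"gripper":66}
    - {"dp":[0,0,0],"angular":[0,0,0],"gripper":72}
    - {"dp":[0,0,0],"angular":[0,0,0],"gripper":72}
    - {"dp":[0,0,0],"angular":[0,0,0],"gripper":72}
    - {"dp":[0,0,0],"angular":[0,0,0],"gripper":72}
    - {"dp":[0,0,0],"angular":[0,0,0],"gripper":72}
    - {"dp":[0,0,0],"angular":[0,0,0],"gripper":72}

```text
clock: 74.4
position: [0.4274, -0.2946, 0.1729]
ee_rot: [0.706, -0.02, 0.708, 0.022]
contact_force: [0.0, -0.2, -0.1]
width: 0.0725
```

```bash
python3 -c "
from h import *
from lids import lids
st();lids(grab('wrist'),[(.429,-.296),(.425,-.362)],rad=.03);go([.583,-.1,.13],.075)"
```

```text
74.4 [ 0.4274 -0.2946  0.1729] x [-0.003  0.002 -1.   ] z [ 0.998  0.059 -0.003] w 0.07246451732111367 F [ 0.  -0.2 -0.1] q [-0.74  0.24  1.71 -0.    1.2  -0.8 ]
(0.429, -0.296) centre [ 0.431  -0.2974] r 0.0247 z 0.078 tunnel xy of centre [-0.1695 -0.2911] 2354
(0.425, -0.362) centre [ 0.425  -0.3627] r 0.0248 z 0.078 tunnel xy of centre [-0.1804 -0.3558] 1925
turn [-0.01  -0.002 -0.002] shift now-axes [0.357 1.542 1.391] shift after-turn [0.357 1.52  1.415]
```

Request:
arm_command:
  series:
    - {"dp":[0,0.33,0.3],"angular":[-0.01,-0.002,-0.002],"gripper":72}
    - {"dp":[0,0.34,0.32],"angular":[0,0,0],"gripper":72}
    - {"dp":[0,0.34,0.32],"angular":[0,0,0],"gripper":72}
    - {"dp":[0,0.34,0.32],"angular":[0,0,0],"gripper":72}
    - {"dp":[0,0.2,0.18],"angular":[0,0,0],"gripper":72}
    - {"dp":[0,0,0],"angular":[0,0,0],"gripper":72}
    - {"dp":[0.15,0,0],"angular":[0,0,0],"gripper":72}
    - {"dp":[0,0,0],"angular":[0,0,0],"gripper":72}

```text
clock: 75.45
position: [0.5917, -0.094, 0.1534]
ee_rot: [0.707, -0.027, 0.707, 0.024]
contact_force: [0.0, 0.3, 0.7]
width: 0.0719
```

```bash
python3 -c "
from h import *
from lids import lids
st();lids(grab('wrist'),[(.583,-.0925)],z0=.076,rad=.03);go([.583,-.096,.105],.075)"
```

```text
75.45 [ 0.5917 -0.094   0.1534] x [ 0.    -0.004 -1.   ] z [0.997 0.072 0.   ] w 0.07189213048979518 F [0.  0.3 0.7] q [-0.27  0.36  1.58 -0.    1.2  -0.34]
(0.583, -0.0925) centre [ 0.5835 -0.0928] r 0.0245 z 0.0801 tunnel xy of centre [-0.0021 -0.0985] 2720
turn [-0.002  0.002  0.003] shift now-axes [ 0.413 -0.007 -0.082] shift after-turn [ 0.413 -0.008 -0.081]
```

Request:
arm_command:
  series:
    - {"dp":[0.05,-0.01,-0.08],"angular":[-0.002,0.002,0.003],"gripper":72}
    - {"dp":[0,0,0],"angular":[0,0,0],"gripper":72}
    - {"dp":[0.2,0,0],"angular":[0,0,0],"gripper":72}
    - {"dp":[0.1,0,0],"angular":[0,0,0],"gripper":72}
    - {"dp":[0,0,0],"angular":[0,0,0],"gripper":72}
    - {"dp":[0,0,0],"angular":[0,0,0],"gripper":72}
    - {"dp":[0,0,0],"angular":[0,0,0],"gripper":72}
    - {"dp":[0,0,0],"angular":[0,0,0],"gripper":72}

```text
clock: 76.5
position: [0.5842, -0.0995, 0.1162]
ee_rot: [0.709, -0.026, 0.704, 0.024]
contact_force: [0.7, -0.1, 0.3]
width: 0.0717
```

```bash
python3 -c "
from h import *
st();go([.5835,-.096,.036],.075)"
```

```text
76.5 [ 0.5842 -0.0995  0.1162] x [ 0.007 -0.002 -1.   ] z [0.997 0.072 0.007] w 0.07170993532528655 F [ 0.7 -0.1  0.3] q [-0.29  0.38  1.65 -0.    1.11 -0.36]
turn [-0.002  0.004  0.002] shift now-axes [ 0.668  0.031 -0.009] shift after-turn [ 0.668  0.029 -0.004]
```

Request:
arm_command:
  series:
    - {"dp":[0.12,0.02,-0.006],"angular":[-0.002,0.004,0.002],"gripper":72}
    - {"dp":[0.2,0,0],"angular":[0,0,0],"gripper":72}
    - {"dp":[0.2,0,0],"angular":[0,0,0],"gripper":72}
    - {"dp":[0.13,0,0],"angular":[0,0,0],"gripper":72}
    - {"dp":[0.01,0,0],"angular":[0,0,0],"gripper":60}
    - {"dp":[0,0,0],"angular":[0,0,0],"gripper":48}
    - {"dp":[0,0,0],"angular":[0,0,0],"gripper":46}
    - {"dp":[0,0,0],"angular":[0,0,0],"gripper":46}
  grip_force: 40

```text
clock: 77.5
position: [0.5843, -0.0966, 0.0342]
ee_rot: [0.707, -0.027, 0.706, 0.027]
contact_force: [0.1, 0.1, -1.7]
width: 0.0493
```

```bash
python3 -c "
from h import *
st();go([.4317,-.231,.165],.06)"
```

```text
77.5 [ 0.5843 -0.0966  0.0342] x [ 0.002  0.    -1.   ] z [0.997 0.076 0.002] w 0.04928472012720864 F [ 0.1  0.1 -1.7] q [-0.28  0.47  1.74  0.    0.93 -0.36]
turn [ 0.01   0.001 -0.   ] shift now-axes [-1.093 -1.021 -1.35 ] shift after-turn [-1.09  -1.042 -1.336]
```

Request:
arm_command:
  series:
    - {"dp":[-0.1,0,0],"angular":[0,0,0],"gripper":46}
    - {"dp":[-0.45,0,0],"angular":[0,0,0],"gripper":46}
    - {"dp":[-0.48,0,0],"angular":[0,0,0],"gripper":46}
    - {"dp":[-0.05,-0.26,-0.33],"angular":[0,0,0],"gripper":46}
    - {"dp":[0,-0.27,-0.35],"angular":[0,0,0],"gripper":46}
    - {"dp":[0,-0.27,-0.35],"angular":[0,0,0],"gripper":46}
    - {"dp":[0,-0.24,-0.32],"angular":[0.01,0,0],"gripper":46}
    - {"dp":[0,0,0],"angular":[0,0,0],"gripper":46}

```text
clock: 78.5
position: [0.4304, -0.238, 0.1749]
ee_rot: [0.711, -0.025, 0.703, 0.019]
contact_force: [-0.0, 0.8, -2.6]
width: 0.049
```

Request:
arm_command:
  series:
    - {"dp":[0,0,0],"angular":[0,0,0],"gripper":46}
    - {"dp":[0,0,0],"angular":[0,0,0],"gripper":46}
    - {"dp":[0.1,0,0],"angular":[0,0,0],"gripper":46}
    - {"dp":[0.1,0,0],"angular":[0,0,0],"gripper":46}
    - {"dp":[0,0,0],"angular":[0,0,0],"gripper":46}
    - {"dp":[0,0,0],"angular":[0,0,0],"gripper":46}
    - {"dp":[0,0,0],"angular":[0,0,0],"gripper":46}
    - {"dp":[0,0,0],"angular":[0,0,0],"gripper":46}

```text
clock: 79.5
position: [0.4333, -0.2357, 0.1495]
ee_rot: [0.711, -0.026, 0.702, 0.021]
contact_force: [0.3, -0.1, -1.5]
width: 0.0494
```

```bash
python3 -c "
from h import *
st();go([.4317,-.232,.033],.06)"
```

```text
79.5 [ 0.4333 -0.2357  0.1495] x [ 0.013 -0.006 -1.   ] z [0.998 0.066 0.013] w 0.049406143300632276 F [ 0.3 -0.1 -1.5] q [-0.64  0.21  1.81  0.    1.1  -0.71]
turn [0.004 0.008 0.004] shift now-axes [ 0.97   0.038 -0.024] shift after-turn [ 0.971  0.032 -0.012]
```

Request:
arm_command:
  series:
    - {"dp":[0.08,0.034,-0.018],"angular":[0.004,0.008,0.004],"gripper":46}
    - {"dp":[0.2,0,0],"angular":[0,0,0],"gripper":46}
    - {"dp":[0.2,0,0],"angular":[0,0,0],"gripper":46}
    - {"dp":[0.2,0,0],"angular":[0,0,0],"gripper":46}
    - {"dp":[0.15,0,0],"angular":[0,0,0],"gripper":46}
    - {"dp":[0.05,0,0],"angular":[0,0,0],"gripper":46}
    - {"dp":[0,0,0],"angular":[0,0,0],"gripper":46}
    - {"dp":[0,0,0],"angular":[0,0,0],"gripper":46}

```text
clock: 80.5
position: [0.4313, -0.2315, 0.0402]
ee_rot: [0.707, -0.021, 0.707, 0.02]
contact_force: [-0.1, -0.3, -1.9]
width: 0.0492
```

```bash
python3 -c "
from h import *
st();go([.4317,-.232,.0325],.06)"
```

```text
80.5 [ 0.4313 -0.2315  0.0402] x [-0. -0. -1.] z [ 0.998  0.058 -0.   ] w 0.04921318699239452 F [-0.1 -0.3 -1.9] q [-0.63  0.34  1.96 -0.    0.84 -0.69]
turn [-0.001 -0.     0.   ] shift now-axes [ 0.065 -0.005  0.003] shift after-turn [ 0.065 -0.005  0.003]
```

Request:
arm_command:
  series:
    - {"dp":[0.04,0,0],"angular":[0,0,0],"gripper":46}
    - {"dp":[0.025,0,0],"angular":[0,0,0],"gripper":46}
    - {"dp":[0.012,0,0],"angular":[0,0,0],"gripper":46}
    - {"dp":[0,0,0],"angular":[0,0,0],"gripper":46}
    - {"dp":[0,0,0],"angular":[0,0,0],"gripper":56}
    - {"dp":[0,0,0],"angular":[0,0,0],"gripper":66}
    - {"dp":[0,0,0],"angular":[0,0,0],"gripper":66}
    - {"dp":[-0.3,0,0],"angular":[0,0,0],"gripper":66}

```text
clock: 81.5
position: [0.4311, -0.2314, 0.0671]
ee_rot: [0.707, -0.02, 0.707, 0.02]
contact_force: [0.1, -0.3, -0.3]
width: 0.0662
```

Request:
arm_command:
  series:
    - {"dp":[-0.45,0,0],"angular":[0,0,0],"gripper":66}
    - {"dp":[-0.45,0,0],"angular":[0,0,0],"gripper":66}
    - {"dp":[-0.45,0,0],"angular":[0,0,0],"gripper":72}
    - {"dp":[-0.3,0,0],"angular":[0,0,0],"gripper":72}
    - {"dp":[0,0,0],"angular":[0,0,0],"gripper":72}
    - {"dp":[0,0,0],"angular":[0,0,0],"gripper":72}
    - {"dp":[0,0,0],"angular":[0,0,0],"gripper":72}
    - {"dp":[0,0,0],"angular":[0,0,0],"gripper":72}

```text
clock: 82.5
position: [0.4304, -0.2308, 0.2713]
ee_rot: [0.707, -0.021, 0.707, 0.02]
contact_force: [0.6, -0.3, 0.4]
width: 0.0719
```

Run:
```python
from fin import *
from lids import lids
from push import w
st();d=grab("wrist");lids(d,[(.431,-.231),(.431,-.297),(.425,-.362)],rad=.03)
cv2.imwrite("pics/w9.png",d["image"])
d=grab("side");fin(d,(.5735,.0909),.05);W=cloud(d)
for n,c,z in(("beaker",(.43,-.128),.06),("amber",(.716,.137),.09)):
    m=(np.hypot(W[...,0]-c[0],W[...,1]-c[1])<.06)&(W[...,2]>z);print(n,np.round(np.nanmedian(W[m],0),3))
cv2.imwrite("pics/s3.png",cv2.resize(d["image"][110:350,140:320],None,fx=2.5,fy=2.5))
```

```text
82.5 [ 0.4304 -0.2308  0.2713] x [-0. -0. -1.] z [ 0.998  0.058 -0.   ] w 0.0718971868658674 F [ 0.6 -0.3  0.4] q [-0.63  0.12  1.61 -0.    1.41 -0.69]
(0.431, -0.231) centre [ 0.4316 -0.2287] r 0.0246 z 0.0781 tunnel xy of centre [-0.1638 -0.2227] 1314
(0.431, -0.297) centre [ 0.4309 -0.2974] r 0.0249 z 0.078 tunnel xy of centre [-0.1696 -0.2911] 1120
(0.425, -0.362) centre [ 0.4249 -0.3626] r 0.0247 z 0.0779 tunnel xy of centre [-0.1805 -0.3557] 970
fin 121 0.1261 [0.5745 0.0877] [0.0124 0.0431] 89.93
beaker [ 0.431 -0.093  0.065]
amber [0.705 0.14  0.424]
```

View pics/s3.png

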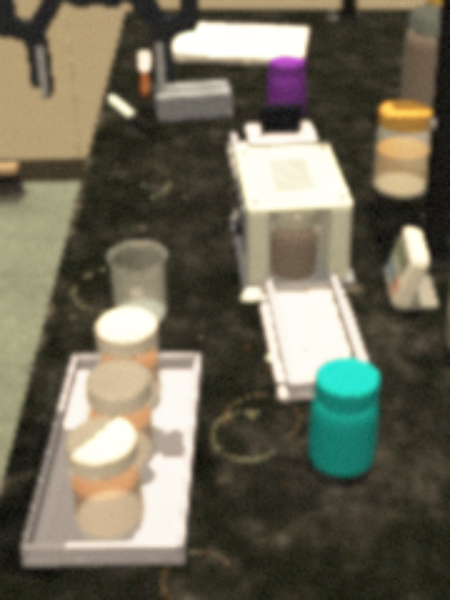

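```bash
python3 -c "
from rig import sign_off
print(sign_off())"
```

```text
the job is handed in; nothing more can be done
None
```

The job is done and handed in at about 83 s of the 210 s allowed. There is no verdict from the rig.

**What I did:** I parked the shutter in its block and pushed the row of three cold jars through the tunnel. I then slid the shutter back into its grooves and stood the three tempered jars that came out upright in the tray.

**Last checks:**
- **Cold jars:** the rearmost stopped with its centre at tunnel y of about +54 mm, inside the 56.5 mm limit. I measured this before closing the shutter. The front one shows standing at the outlet end in the final side picture; the middle one I could not see under the roof.
- **Shutter:** after release its fin top was at 131.4 mm, the same as at the start, and its angle was about 4.2°. It sits about 2.5 mm to one side in x of where it started, inside the 5 mm allowed.
- **Tempered jars:** all three lids are at 78 mm, level with standing on the tray floor, and inside the tray.
- **Beaker, timer and amber jar:** they look unmoved in the before and after side pictures.

**Disagreements:**
- **Jar size:** the lids, the grip width and the row spacing all point to jars nearer 50 mm across than the stated 52 mm.
- **Beaker and amber jar:** my numeric check of these two picked up other points and was no use, so that result rests on the pictures alone.

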